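Reject the out-of-balance rotor on the knife edge

TASK

One of the two small centrifuge rotors is secretly heavier at one end. Try them on the knife edge of the balance stand, notch over the edge, and let go: the good one hangs level, the bad one dips to one side. Gently set the bad rotor down upright in the steel reject tray and leave the good one hanging level on the knife edge; drop nothing.

Things in the scene. Friction and masses are not known exactly. Their poses are not given: they have to be found in the camera images.
- rotor_p: One of two look-alike rotors, 0.16 kg: grey bridge 92 mm long (own x) on two steel buckets (20 dia, x=+-36). Hub 30 mm wide (y), top at z 42; on it a flat grip tab 20 (x) by 12 (y), z 42 to 74: pinch its 12 mm, fingers closing along y, tips clear of the hub. V notch along y under the hub: apex z 30, mouth 20 wide. Origin: midway between the buckets, at their feet; z up. Either way round works.
- rotor_q: The other rotor, same shape and frame. Exactly one of rotor_p and rotor_q is out of balance, along its x. Let go on the knife edge, the good one hangs level within 4 degrees; the bad one dips 11 to 15 degrees within a second, until a bucket stands on the stand's base plate, and can be lifted off by its tab, tilted as it is.
- balance_stand: Fixed: base plate 124 (x) by 60 (y) by 6 mm with an upright steel blade; its knife edge runs along the stand's y, 44 mm long, at x=0, 45.6 mm above the bench. A seated rotor has its x along the stand's x, its origin over the stand's origin, 16 mm above the bench. The smooth edge guides the notch home from up to 8 mm off. Origin: centre of underside, z up.
- reject_tray: Fixed open steel tray, outside 150 (x) by 92 (y) by 16 mm high, walls and floor 3 mm: inside 144 by 86 mm, floor 3 mm above the bench. A rotor fits flat with its x along the tray's x. Origin: centre of underside, on the bench; z up.

How it is judged:
At the end, for the whole second after the job is handed in: One rotor hangs level (within 6 degrees) with its notch on the knife edge, within 18 mm of the edge's middle; the other stands in the tray, upright within 7 degrees, origin within 30 mm (tray x) and 26 mm (tray y) of the tray's centre. Both are released and at rest ((((x of rotor_p in the frame of balance_stand between -0.018 and 0.018 m and y of rotor_p in the frame of balance_stand between -0.018 and 0.018 m and z of rotor_p in the frame of balance_stand between 0.012 and 0.02 m and angle between the x axis of rotor_p and the x axis of balance_stand, either way round below 0.3 rad and angle between rotor_p's own z axis and vertical below 0.105 rad and contact force between rotor_p and the fingers below 0.05 N and linear speed of rotor_p below 0.03 m/s and angular speed of rotor_p below 0.3 rad/s) and (x of rotor_q in the frame of reject_tray between -0.03 and 0.03 m and y of rotor_q in the frame of reject_tray between -0.026 and 0.026 m and height (world z) of rotor_q between 0.001 and 0.008 m and angle between rotor_q's own z axis and vertical below 0.122 rad and contact force between rotor_q and the fingers below 0.05 N and linear speed of rotor_q below 0.03 m/s and angular speed of rotor_q below 0.3 rad/s)) or ((x of rotor_q in the frame of balance_stand between -0.018 and 0.018 m and y of rotor_q in the frame of balance_stand between -0.018 and 0.018 m and z of rotor_q in the frame of balance_stand between 0.012 and 0.02 m and angle between the x axis of rotor_q and the x axis of balance_stand, either way round below 0.3 rad and angle between rotor_q's own z axis and vertical below 0.105 rad and contact force between rotor_q and the fingers below 0.05 N and linear speed of rotor_q below 0.03 m/s and angular speed of rotor_q below 0.3 rad/s) and (x of rotor_p in the frame of reject_tray between -0.03 and 0.03 m and y of rotor_p in the frame of reject_tray between -0.026 and 0.026 m and height (world z) of rotor_p between 0.001 and 0.008 m and angle between rotor_p's own z axis and vertical below 0.122 rad and contact force between rotor_p and the fingers below 0.05 N and linear speed of rotor_p below 0.03 m/s and angular speed of rotor_p below 0.3 rad/s)))); the robot touches nothing.
It fails at once if a rotor is dropped from more than about 3 cm (let go, it falls faster than 0.8 m/s) ((linear speed of rotor_p above 0.8 m/s and contact force between rotor_p and the fingers below 0.05 N) or (linear speed of rotor_q above 0.8 m/s and contact force between rotor_q and the fingers below 0.05 N)).
It fails at once if a rotor is tipped over (more than 45 degrees) (angle between any of rotor_p, rotor_q's own z axis and vertical above 0.785 rad).
It also fails if it takes over 64 s, if anything falls off the work surface, if the arm or the gripper's body presses on something with over 40 N, if the wrist force passes 120 N, or if a joint passes its speed limit or range.

ROBOT

A 6-joint arm with a two-finger parallel gripper is mounted at the origin on a cart in front of the work surface, level with it; the furniture and walls round the work are solid. World frame = base frame: x ahead of the robot, y to its left, z up, the work surface at z = 0. Lengths are in m, angles in rad, forces in N, time in s.
With the tool pointing down it reaches from about 0.25 to 0.8 m from the base axis. Payload 3.9 kg.
Tool frame: the origin (TCP) lies midway between the tips of the shut fingers; the grasp point (between the pads) lies 19 mm behind it; z points along the fingers, y is the direction in which the jaws open and shut (so a half turn about z gives the same grasp; the last joint's range is limited). The gripper opens to 85 mm and grips with 20 to 120 N. Pads are 22 mm wide; open, the fingers measure 114 mm over their backs; the gripper's body (76 mm by 85 mm) begins 54 mm behind the grasp point. The pads swing forward as they close: fully open they stand 13 mm farther back than shut.
Start: joints at [1.242, 0.26, -0.138, 1.173, 0, 1.571], TCP at [0.17, 0.497, 0.231] pointing down, gripper open.
Joint ranges: [-2.78, 2.78], [-0.83, 1.72], [-1.28, 1.37], [-1.9, 2.12], [-1.57, 1.48], [-3.14, 3.14]. Speed limits (rad/s): [2.57, 2.57, 3.14, 3.14, 3.14, 3.14].

INTERFACE

Orientations are given as a unit quaternion [x, y, z, w].
In Python, from workcell import telemetry, eyes, job, finder gives the robot as it stands. The module is installed in compiled form; this text tells all that it offers.
- The arm moves only by the tool send_rows, never from a script. Its argument "rows" is a list of rows, each an object with "translation": the shift along the world's x, y, z in cm, a list of three; "spin": the turn about the world's z in rad. In form: [{"translation": [tx, ty, tz], "spin": spin}, ...]. A call has 1 to 5 rows; each row shifts and turns the pose as measured when the row begins; what a row does not reach is not made up. A row lasts 1/10 s, in which the tool goes at most 50 mm and 8.59 degrees, less where a joint would pass 70% of its speed; a pose out of reach is approached as far as the arm can. A call is refused whole if a number of a shift passes 5 or a number of a turn 0.15, either way. A call with a gripper value outside its range is refused whole. "hand" is the opening, from 0 (shut) to 1 (fully open), set as the call begins (left out, the last holds). The fingers move at their own pace and stop on an object; the grip force is fixed at half the most. Time passes only in rows, so rows that do not move let the fingers close. It gives the time, the measured TCP pose, the force and the opening at its end, in the units of the state.
- telemetry.read_state(): the state, without advancing time (a new reading comes with each control period).
- eyes.camera(name): name is "scene" or "top" or "wrist"; returns the picture (400x640x3 uint8, blue, green, red); there is no depth.
- eyes.camera_model(name): a dict with "mtx" (3x3 intrinsics, pixels), "distortion" ([k1, k2, p1, p2, k3] as OpenCV has them; the pictures are not rectified), "R" (3x3) and "t" (3): a world point X has camera coordinates R X + t. Camera axes: x right, y down, z forward; pixel columns grow to the right and rows downward; lengths in m; the calibration is good to about 2 mm. A picture is of the moment at which its call begins: read the wrist's pose just before it. camera_model takes no time and is no camera call; for the wrist camera it gives the pose at the moment of the call.
- job.close_job(): hands the job in, once; it reports no verdict.
Trained networks look in the newest picture that a camera, given by its name, has taken for a name from the list of things; names that differ only in an ending like _2 or _b are one class to them, and where a whole thing is asked for, a point or a joint stands for the part that bears it (a point fixed in the world has none). Each returns a list of dicts, best first, with "score" (0 to 1); they miss things now and then, are a little off and sometimes report something else, mostly with a low value. They report only what shows in the picture. A call takes as long as a camera call.
- finder.look_for(camera, query): "xyz" ([x, y, z] in m, in the coordinates of the camera as it stood for that picture, good to about 4 mm: the middle of the surface that is visible of it).
- finder.silhouettes(camera, query): "mask" (400x640 bool, what is visible of it).
- finder.spot_point(camera, query): "xyz" ([x, y, z] in m, in the coordinates of the camera as it stood for that picture, good to about 4 mm: a listed point, or the origin of a listed thing).
The state is a dict: "t": time; "joint_positions": joint angles; "joint_vel": joint speeds; "tau": joint torques, N m; "tool_pos": TCP position; "orientation": TCP orientation; "contact_force": force on the tool from outside, world axes, zero at the start; "ft_torque": the same for the moment, N m; "opening": finger opening in m.
Only numpy, scipy, OpenCV 4.12 (cv2) and the standard library are available. Lean on these libraries where they do the work, as an engineer would, in place of code of your own. Each camera call takes 0.05 s, during which the arm holds its last target.

## Working session

There is one attempt and no reset: what is moved stays moved. The work goes in short steps, Python scripts to look and compute and a tool call to move; the robot and the scene stay as the last step left them, time stands still between calls to the robot, and variables do not carry over. Pictures are saved under pics/ and viewed, and the job is handed in when it is done.

Besides the shell and the picture viewer there is one more tool, called after ">>>" as name([rows], argument=value, ...), one row to a line, values as JSON. send_rows: Moves the arm, as the interface text tells. Its arguments: {"type":"object","properties":{"rows":{"type":"array","items":{"type":"object","properties":{"translation":{"type":"array","items":{"type":"number"}},"spin":{"type":"number"}}}},"hand":{"type":"number"}},"required":["rows"]}

```bash
mkdir -p pics; ls; cat > h.py <<'E'
import numpy as np, cv2
from workcell import telemetry, eyes, job, finder
def snap(n,f):
    m=eyes.camera_model(n); im=eyes.camera(n); cv2.imwrite('pics/'+f,im); return im,m
def toworld(m,p): return np.array(m['R']).T@(np.array(p)-np.array(m['t']).ravel())
def proj(m,X):
    R=np.array(m['R']);r,_=cv2.Rodrigues(R)
    return cv2.projectPoints(np.array(X,float).reshape(-1,3),r,np.array(m['t'],float),np.array(m['mtx']),np.array(m['distortion']))[0].reshape(-1,2)
def ray(m,px):
    u=cv2.undistortPoints(np.array(px,float).reshape(-1,1,2),np.array(m['mtx']),np.array(m['distortion'])).reshape(-1,2)
    R=np.array(m['R']);c=-R.T@np.array(m['t']).ravel()
    d=np.c_[u,np.ones(len(u))]@R
    return c,d
def atz(m,px,z):
    c,d=ray(m,px); s=(z-c[2])/d[:,2]; return c+d*s[:,None]
E
python3 - <<'E'
from h import *
s=telemetry.read_state(); print({k:np.round(v,3) for k,v in s.items()})
for c in ['scene','top']:
    im,m=snap(c,c+'0.png')
    for q in ['rotor_p','rotor_q','balance_stand','reject_tray']:
        if c=='scene' and q=='rotor_q': continue
        for r in finder.spot_point(c,q): print(c,q,round(r['score'],2),np.round(toworld(m,r['xyz']),4), proj(m,toworld(m,r['xyz'])).round(0))
print(telemetry.read_state()['t'])
E
```

```text
pics
{'t': np.float64(0.0), 'joint_positions': array([ 1.242,  0.261, -0.139,  1.173, -0.   ,  1.571]), 'joint_vel': array([-0.   ,  0.   , -0.001,  0.   ,  0.003,  0.   ]), 'tau': array([ 1.0000e-03, -4.0568e+01,  2.5392e+01,  1.9000e-02,  0.0000e+00,
        0.0000e+00]), 'tool_pos': array([0.169, 0.496, 0.23 ]), 'orientation': array([ 0.164,  0.987, -0.001, -0.   ]), 'contact_force': array([ 0.89 ,  0.731, -0.152]), 'ft_torque': array([-0.004, -0.063, -0.021]), 'opening': np.float64(0.085)}
scene rotor_p 0.89 [ 0.4275 -0.2052  0.0053] [[305. 176.]]
scene rotor_p 0.84 [ 0.4018 -0.3074  0.0052] [[273. 197.]]
scene balance_stand 0.85 [ 0.5894 -0.372  -0.0013] [[326. 251.]]
scene reject_tray 0.72 [ 0.6043 -0.2349  0.0022] [[362. 212.]]
top rotor_p 0.74 [ 0.4303 -0.2073 -0.0041] [[273. 243.]]
top rotor_p 0.65 [ 0.4044 -0.3123  0.0015] [[324. 256.]]
top rotor_q 0.74 [ 0.4303 -0.2073 -0.0041] [[273. 243.]]
top rotor_q 0.65 [ 0.4044 -0.3123  0.0015] [[324. 256.]]
top balance_stand 0.81 [ 0.5876 -0.3686 -0.0016] [[353. 167.]]
top reject_tray 0.95 [ 0.5979 -0.237  -0.0007] [[289. 161.]]
0.45
```

View pics/scene0.png

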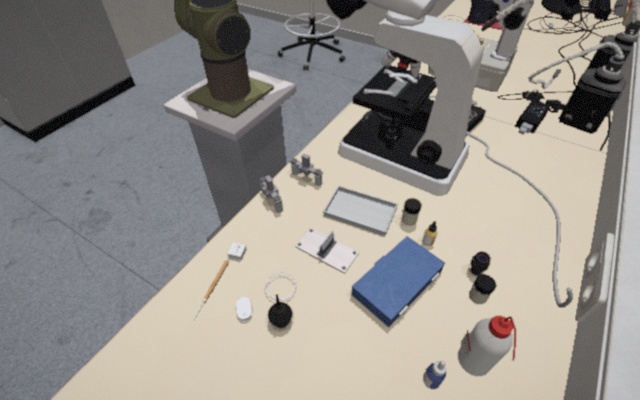

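View pics/top0.png

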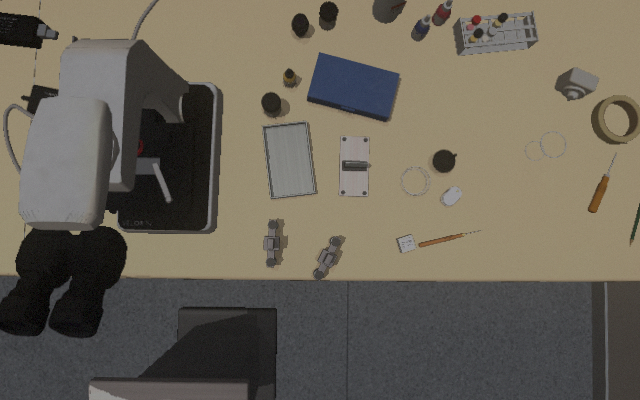

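```bash
python3 - <<'E'
from h import *
for c in ['scene','top']:
    m=eyes.camera_model(c)
    print(c, 'cam', -np.array(m['R']).T@np.array(m['t']).ravel())
    for X in [[0,0,0],[.17,.497,.23],[0.3,0,0],[0.3,0.3,0],[0.4,0,.3],[0.35,-.3,0],[0.3,0,.3]]: print(X,proj(m,X).round(0))
m=eyes.camera_model('top')
px=[[217,85],[212,232],[118,230],[20,220],[105,215],[110,95],[5,320],[125,250],[100,310],[60,40],[137,40]]
for z in [0,.15,.3]: print(z,[(p,q[:2].round(3).tolist()) for p,q in zip(px,atz(m,px,z))])
im,m=snap('wrist','w0.png'); print(m)
E
```

```text
scene cam [ 0.8304606  -0.76957951  0.6592218 ]
[0, 0, 0] [[231.  94.]]
[0.17, 0.497, 0.23] [[353. -19.]]
[0.3, 0, 0] [[307. 121.]]
[0.3, 0.3, 0] [[355.  77.]]
[0.4, 0, 0.3] [[339.  26.]]
[0.35, -0.3, 0] [[258. 189.]]
[0.3, 0, 0.3] [[303.  17.]]
top cam [ 0.4524012  -0.2588683   0.86772145]
[0, 0, 0] [[165. 458.]]
[0.17, 0.497, 0.23] [[-198.  409.]]
[0.3, 0, 0] [[168. 306.]]
[0.3, 0.3, 0] [[ 20. 304.]]
[0.4, 0, 0.3] [[101. 269.]]
[0.35, -0.3, 0] [[318. 283.]]
[0.3, 0, 0.3] [[ 99. 346.]]
0 [([217, 85], [0.754, -0.085]), ([212, 232], [0.45, -0.084]), ([118, 230], [0.451, 0.106]), ([20, 220], [0.468, 0.308]), ([105, 215], [0.481, 0.134]), ([110, 95], [0.73, 0.136]), ([5, 320], [0.266, 0.33]), ([125, 250], [0.411, 0.09]), ([100, 310], [0.291, 0.137]), ([60, 40], [0.847, 0.248]), ([137, 40], [0.849, 0.085])]
0.15 [([217, 85], [0.702, -0.115]), ([212, 232], [0.451, -0.114]), ([118, 230], [0.451, 0.043]), ([20, 220], [0.466, 0.21]), ([105, 215], [0.476, 0.066]), ([110, 95], [0.682, 0.067]), ([5, 320], [0.299, 0.228]), ([125, 250], [0.418, 0.03]), ([100, 310], [0.319, 0.068]), ([60, 40], [0.
[... 162 characters left out ...]
]), ([105, 215], [0.471, -0.002]), ([110, 95], [0.634, -0.001]), ([5, 320], [0.331, 0.126]), ([125, 250], [0.425, -0.03]), ([100, 310], [0.346, -0.0]), ([60, 40], [0.711, 0.073]), ([137, 40], [0.712, -0.034])]
{'mtx': array([[315.75684757,   0.        , 324.20757335],
       [  0.        , 315.75684757, 196.30826283],
       [  0.        ,   0.        ,   1.        ]]), 'distortion': array([-0.05119543,  0.        ,  0.        ,  0.        ,  0.        ]), 'R': array([[ 3.21656331e-01,  9.46856262e-01,  6.50674130e-04],
       [ 9.12773757e-01, -3.10260740e-01,  2.65673372e-01],
       [ 2.51756375e-01, -8.48616040e-02, -9.64062880e-01]]), 't': array([-0.52621248, -0.03490499,  0.3777795 ])}
```

View pics/w0.png

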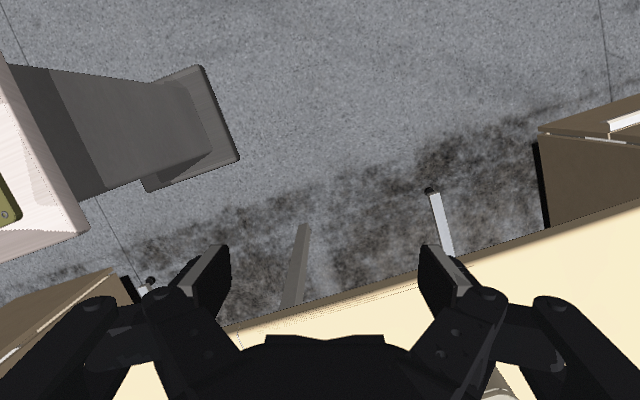

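```bash
python3 - <<'E'
from h import *
m=eyes.camera_model('top'); s=eyes.camera_model('scene')
for px in [[75,335],[100,240],[25,335],[100,310],[125,250]]:
  for z in [.2,.25,.3,.35,.4,.45]:
    X=atz(m,[px],z); print(px,z,X.round(3)[0],proj(s,X).round(0)[0])
im=cv2.imread('pics/scene0.png')[0:130,270:520]; cv2.imwrite('pics/c0.png',cv2.resize(im,None,fx=3,fy=3))
E
```

```text
[75, 335] 0.2 [0.289 0.083 0.2  ] [318.  44.]
[75, 335] 0.25 [0.301 0.058 0.25 ] [317.  30.]
[75, 335] 0.3 [0.313 0.032 0.3  ] [315.  14.]
[75, 335] 0.35 [0.326 0.006 0.35 ] [313.  -4.]
[75, 335] 0.4 [ 0.338 -0.019  0.4  ] [311. -24.]
[75, 335] 0.45 [ 0.35  -0.045  0.45 ] [308. -47.]
[100, 240] 0.2 [0.436 0.05  0.2  ] [360.  62.]
[100, 240] 0.25 [0.437 0.026 0.25 ] [358.  47.]
[100, 240] 0.3 [0.438 0.003 0.3  ] [355.  29.]
[100, 240] 0.35 [ 0.439 -0.02   0.35 ] [351.  10.]
[100, 240] 0.4 [ 0.441 -0.043  0.4  ] [348. -13.]
[100, 240] 0.45 [ 0.442 -0.066  0.45 ] [343. -38.]
[25, 335] 0.2 [0.287 0.162 0.2  ] [332.  33.]
[25, 335] 0.25 [0.299 0.13  0.25 ] [330.  20.]
[25, 335] 0.3 [0.312 0.099 0.3  ] [329.   5.]
[25, 335] 0.35 [0.324 0.067 0.35 ] [326. -12.]
[25, 335] 0.4 [0.337 0.036 0.4  ] [324. -31.]
[25, 335] 0.45 [0.349 0.004 0.45 ] [321. -53.]
[100, 310] 0.2 [0.328 0.045 0.2  ] [323.  53.]
[100, 310] 0.25 [0.337 0.023 0.25 ] [321.  38.]
[100, 310] 0.3 [ 0.346 -0.     0.3  ] [320.  21.]
[100, 310] 0.35 [ 0.356 -0.023  0.35 ] [317.   3.]
[100, 310] 0.4 [ 0.365 -0.046  0.4  ] [315. -18.]
[100, 310] 0.45 [ 0.374 -0.068  0.45 ] [312. -42.]
[125, 250] 0.2 [0.421 0.01  0.2  ] [347.  67.]
[125, 250] 0.25 [ 0.423 -0.01   0.25 ] [345.  51.]
[125, 250] 0.3 [ 0.425 -0.03   0.3  ] [342.  33.]
[125, 250] 0.35 [ 0.428 -0.051  0.35 ] [339.  13.]
[125, 250] 0.4 [ 0.43  -0.071  0.4  ] [336.  -9.]
[125, 250] 0.45 [ 0.433 -0.091  0.45 ] [332. -35.]
```

View pics/c0.png

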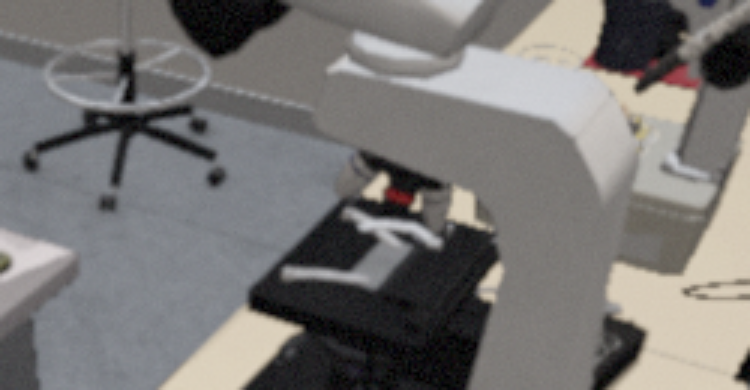

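>>> send_rows([
  {"translation": [-1.5, -4.5, 0], "spin": 0},
  {"translation": [-1.5, -4.5, 0], "spin": 0.1},
  {"translation": [-1.5, -4.5, 0], "spin": 0.1},
  {"translation": [-1.5, -4.5, 0], "spin": 0.1},
], hand=1)

```text
t: 0.9
tool_pos: [0.11, 0.3184, 0.2293]
orientation: [0.009, 1.0, 0.002, -0.0]
contact_force: [0.1, 0.0, 0.0]
opening: 0.0853
```

```bash
python3 -c "
from h import *
s=telemetry.read_state(); print({k:np.round(v,3) for k,v in s.items()})"
```

```text
{'t': np.float64(0.9), 'joint_positions': array([ 1.237e+00, -6.700e-02, -5.180e-01,  1.117e+00,  1.000e-03,
        1.255e+00]), 'joint_vel': array([-0.02 , -0.872, -0.83 ,  0.028,  0.002, -1.049]), 'tau': array([ 1.3900e-01, -1.5184e+01,  2.5679e+01, -2.3800e-01,  1.0000e-02,
        8.8000e-01]), 'tool_pos': array([0.11 , 0.318, 0.229]), 'orientation': array([ 0.009,  1.   ,  0.002, -0.   ]), 'contact_force': array([0.052, 0.021, 0.036]), 'ft_torque': array([ 0.004, -0.06 ,  0.011]), 'opening': np.float64(0.085)}
```

>>> send_rows([
  {"translation": [-0.5, -3.5, 0], "spin": 0},
  {"translation": [2.0, -3.5, 0], "spin": 0},
  {"translation": [3.2, -3.0, 0], "spin": 0},
  {"translation": [3.2, -3.0, 0], "spin": 0},
  {"translation": [3.2, -3.2, 0], "spin": 0},
])

```text
t: 1.4
tool_pos: [0.2177, 0.1476, 0.2297]
orientation: [-0.001, 1.0, 0.003, 0.001]
contact_force: [1.5, 1.0, 0.6]
opening: 0.0857
```

>>> send_rows([
  {"translation": [1.7, -4.0, 0], "spin": 0},
  {"translation": [1.0, -4.0, 0], "spin": 0},
  {"translation": [0.5, -4.3, 0], "spin": 0},
  {"translation": [0.2, -4.5, 0], "spin": 0},
  {"translation": [0, -4.5, 0], "spin": 0},
])

```text
t: 1.9
tool_pos: [0.2573, -0.0718, 0.2326]
orientation: [-0.002, 1.0, 0.004, 0.008]
contact_force: [1.9, 0.8, 0.2]
opening: 0.0855
```

>>> send_rows([
  {"translation": [1.0, -4.5, 0], "spin": 0},
  {"translation": [3.0, -4.0, 0], "spin": 0},
  {"translation": [4.0, -3.0, 0], "spin": 0},
  {"translation": [3.0, -2.5, 0], "spin": 0},
  {"translation": [0, 0, 0], "spin": 0},
])

```text
t: 2.4
tool_pos: [0.3687, -0.2244, 0.2337]
orientation: [0.006, 1.0, 0.002, 0.012]
contact_force: [-0.8, -0.2, -0.2]
opening: 0.0856
```

```bash
python3 - <<'E'
from h import *
s=telemetry.read_state(); print({k:np.round(v,3) for k,v in s.items()})
im,m=snap('wrist','w1.png')
for q in ['rotor_p','balance_stand','reject_tray']:
    for r in finder.spot_point('wrist',q): print(q,round(r['score'],2),np.round(toworld(m,r['xyz']),4), proj(m,toworld(m,r['xyz'])).round(0))
E
```

```text
{'t': np.float64(2.4), 'joint_positions': array([-0.558,  0.085, -0.352,  1.115,  0.015, -0.546]), 'joint_vel': array([-0.013, -0.03 , -0.044,  0.059,  0.009,  0.002]), 'tau': array([-3.0900e-01, -2.8954e+01,  2.5743e+01, -5.3700e-01, -1.6000e-02,
       -5.1000e-02]), 'tool_pos': array([ 0.369, -0.224,  0.234]), 'orientation': array([0.006, 1.   , 0.002, 0.012]), 'contact_force': array([-0.842, -0.215, -0.191]), 'ft_torque': array([ 0.059,  0.052, -0.004]), 'opening': np.float64(0.086)}
rotor_p 0.89 [ 0.4059 -0.3128 -0.0013] [[252. 193.]]
rotor_p 0.62 [ 0.4286 -0.2043  0.0029] [[339. 210.]]
balance_stand 0.89 [ 0.5924 -0.3678  0.0013] [[223. 320.]]
reject_tray 0.68 [ 0.5992 -0.2311 -0.0012] [[320. 322.]]
```

View pics/w1.png

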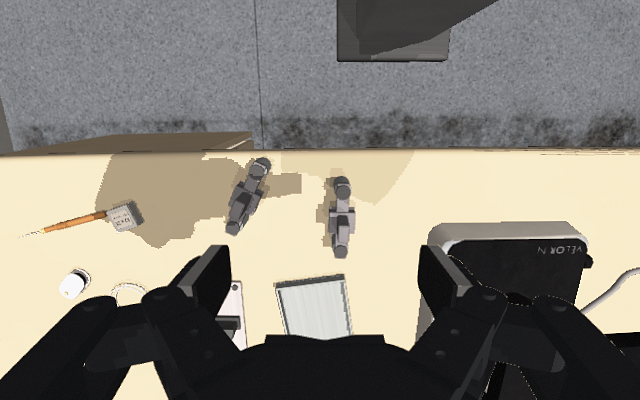

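```bash
python3 - <<'E'
from h import *
a=cv2.imread('pics/w1.png')[140:270,210:370]; b=cv2.imread('pics/top0.png')[205:285,240:370]; c=cv2.imread('pics/scene0.png')[145:285,245:405]
cv2.imwrite('pics/c1.png',cv2.resize(a,None,fx=5,fy=5,interpolation=2)[:600,:800])
cv2.imwrite('pics/c2.png',cv2.resize(c,None,fx=4,fy=4,interpolation=2))
cv2.imwrite('pics/c3.png',cv2.resize(cv2.imread('pics/top0.png')[110:285,250:390],None,fx=3.4,fy=3.4,interpolation=2))
E
```

```text
(no output)
```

View pics/c1.png

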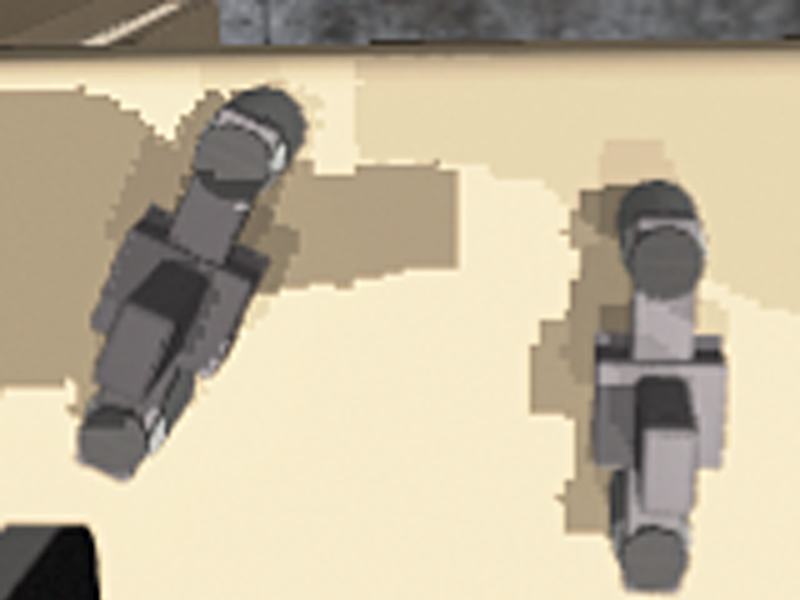

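View pics/c2.png

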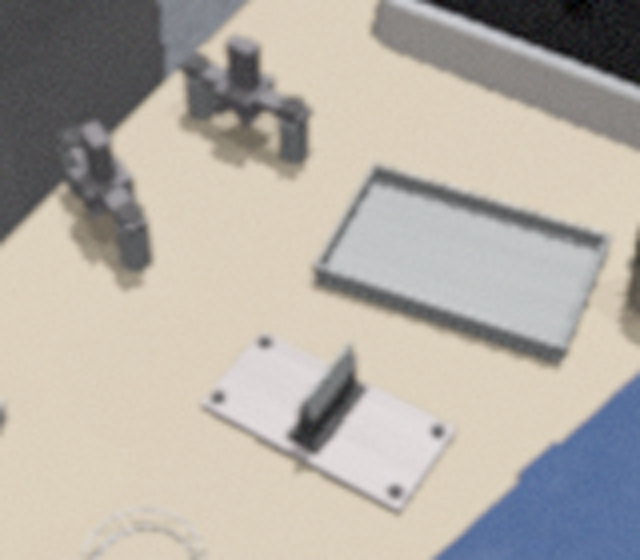

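View pics/c3.png

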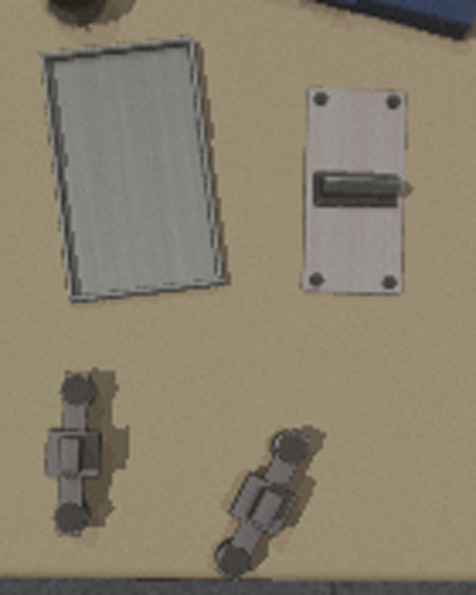

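```bash
cat >> h.py <<'E'
def tri(obs):
    A=np.zeros((3,3));b=np.zeros(3)
    for m,px in obs:
        c,d=ray(m,[px]);d=d[0]/np.linalg.norm(d[0]);P=np.eye(3)-np.outer(d,d);A+=P;b+=P@c
    X=np.linalg.solve(A,b);return X,[np.round(proj(m,X)[0]-px,1) for m,px in obs]
E
python3 - <<'E'
from h import *
m=eyes.camera_model('top');w=eyes.camera_model('wrist')
W=lambda p:np.array(p)/5+[210,140]-.4
T=lambda p:np.array(p)/3.4+[250,110]-.35
for n,a,b in [('A tab',(667,470),(70,455)),('A cap-',(663,262),(72,518)),('A cap+',(653,558),(78,390)),('B tab',(137,352),(265,508)),('B cap-',(237,155),(234,557)),('B cap+',(113,438),(291,447))]:
    print(n,tri([(w,W(a)),(m,T(b))]))
for z,ps in [(0.006,[(307,90),(406,91),(402,293),(303,293)]),(0.016,[(42,55),(193,40),(228,283),(72,300)])]:
    X=atz(m,[T(p) for p in ps],z); print(X.round(4),X.mean(0).round(4),(X[0]-X[3]).round(4),(X[1]-X[2]).round(4))
X=atz(m,[T(p) for p in [(318,187),(400,189)]],.0456);print(X)
E
```

```text
A tab (array([ 0.43011744, -0.20174044,  0.05822027]), [array([-4., -0.]), array([-2.3, -0. ])])
A cap- (array([ 0.39291104, -0.20107001,  0.02387785]), [array([-4., -0.]), array([-2.4, -0. ])])
A cap+ (array([ 0.46685059, -0.20317368,  0.02650146]), [array([-4. , -0.1]), array([-2.5, -0. ])])
B tab (array([ 0.40278881, -0.31341879,  0.05337446]), [array([-1.8, -0.8]), array([-1. , -0.5])])
B cap- (array([ 0.37037783, -0.29913257,  0.00311866]), [array([-1.3, -0.6]), array([-0.7, -0.4])])
B cap+ (array([ 0.43623884, -0.33069265,  0.01998367]), [array([-1.5, -0.6]), array([-0.8, -0.5])])
[[ 0.6501 -0.3413  0.006 ]
 [ 0.6508 -0.4015  0.006 ]
 [ 0.5279 -0.3995  0.006 ]
 [ 0.527  -0.3399  0.006 ]] [ 0.5889 -0.3706  0.006 ] [ 0.1231 -0.0014  0.    ] [ 0.1229 -0.002   0.    ]
[[ 0.6659 -0.1821  0.016 ]
 [ 0.6767 -0.2719  0.016 ]
 [ 0.5313 -0.2945  0.016 ]
 [ 0.5198 -0.2028  0.016 ]] [ 0.5984 -0.2378  0.016 ] [0.146  0.0207 0.    ] [0.1454 0.0227 0.    ]
[[ 0.58469373 -0.34431181  0.0456    ]
 [ 0.58441688 -0.39162346  0.0456    ]]
```

>>> send_rows([
  {"translation": [2.5, 0.8, -1], "spin": 0},
  {"translation": [2.5, 0.8, -3], "spin": 0},
  {"translation": [1, 0.4, -2], "spin": 0},
  {"translation": [0, 0, 0], "spin": 0},
])

```text
t: 3.0
tool_pos: [0.4215, -0.1951, 0.1748]
orientation: [0.003, 1.0, 0.002, 0.011]
contact_force: [-0.7, 0.1, -0.5]
opening: 0.0853
```

```bash
python3 - <<'E'
from h import *
s=telemetry.read_state(); print({k:np.round(s[k],4) for k in ['t','tool_pos','orientation','joint_vel','joint_positions']})
im,m=snap('wrist','w2.png')
for q in ['rotor_p']:
    for r in finder.spot_point('wrist',q): print(q,round(r['score'],2),np.round(toworld(m,r['xyz']),4), proj(m,toworld(m,r['xyz'])).round(0))
s=telemetry.read_state(); print({k:np.round(s[k],4) for k in ['t','tool_pos','orientation','joint_vel']})
E
```

```text
{'t': np.float64(3.0), 'tool_pos': array([ 0.4215, -0.1951,  0.1748]), 'orientation': array([0.0033, 0.9999, 0.0025, 0.0109]), 'joint_vel': array([ 0.0125, -0.0385,  0.0042,  0.0354, -0.0061, -0.0031]), 'joint_positions': array([-0.4429,  0.1783, -0.4007,  0.9742,  0.0137, -0.4362])}
rotor_p 0.96 [ 0.4029 -0.3131  0.0009] [[205. 156.]]
rotor_p 0.86 [ 0.4277 -0.2014  0.0013] [[316. 180.]]
{'t': np.float64(3.1), 'tool_pos': array([ 0.4217, -0.1962,  0.1768]), 'orientation': array([0.004 , 0.9999, 0.0017, 0.0119]), 'joint_vel': array([-0.0143, -0.0109,  0.0246,  0.0024, -0.0034, -0.    ])}
```

View pics/w2.png

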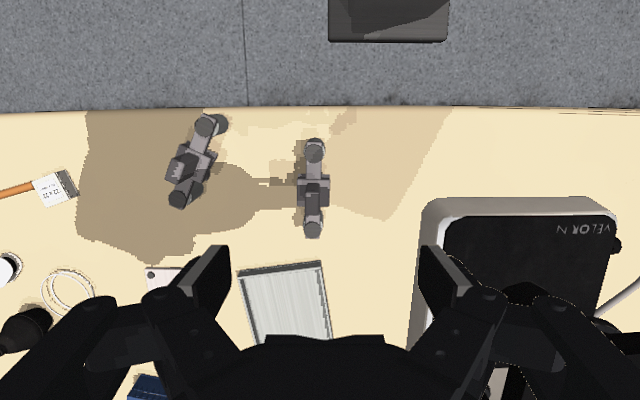

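```bash
python3 - <<'E'
from h import *
a=cv2.imread('pics/w2.png')[100:260,150:350]; 
cv2.imwrite('pics/c4.png',cv2.resize(a,None,fx=4,fy=4,interpolation=2)[:600,:800])
m=eyes.camera_model('wrist'); T=telemetry.read_state(); print(T['tool_pos'])
for X in [[.429,-.2045,.074],[.429,-.2045,.042],[.393,-.2035,.03],[.465,-.2055,.03],[.429,-.2045,0]]: print(X,proj(m,X).round(1), ((proj(m,X)-[150,100])*4).round(0))
E
```

```text
[ 0.42173261 -0.19619826  0.17683384]
[0.429, -0.2045, 0.074] [[312.1 201.3]] [[648. 405.]]
[0.429, -0.2045, 0.042] [[313.2 190.6]] [[653. 362.]]
[0.393, -0.2035, 0.03] [[314.1 149. ]] [[656. 196.]]
[0.465, -0.2055, 0.03] [[313.2 222.7]] [[653. 491.]]
[0.429, -0.2045, 0] [[314.4 179.6]] [[658. 318.]]
```

View pics/c4.png

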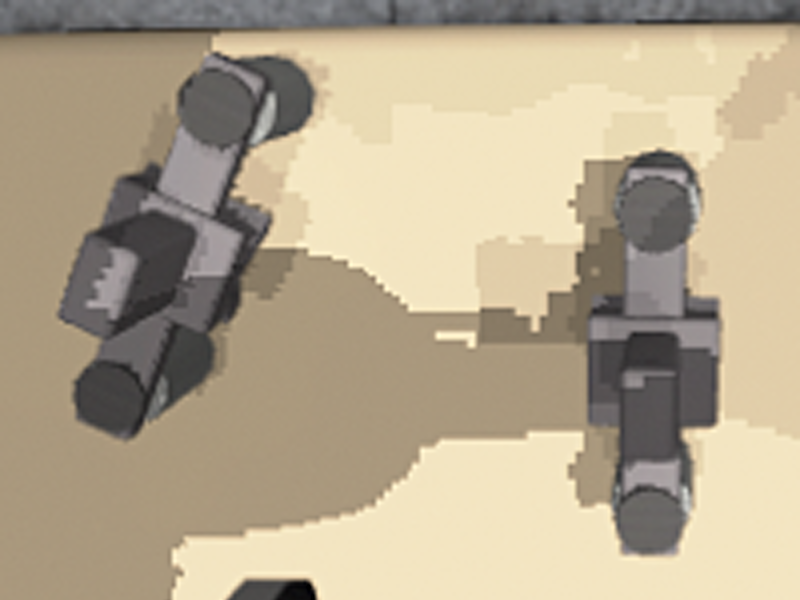

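>>> send_rows([
  {"translation": [0.9, -0.8, -1], "spin": -0.03},
  {"translation": [0, 0, -3], "spin": 0},
  {"translation": [0, 0, -3], "spin": 0},
  {"translation": [0, 0, -2], "spin": 0},
  {"translation": [0, 0, 0], "spin": 0},
])

```text
t: 3.6
tool_pos: [0.4342, -0.2092, 0.0901]
orientation: [0.024, 1.0, -0.002, 0.018]
contact_force: [0.3, 0.5, 0.1]
opening: 0.0856
```

```bash
python3 - <<'E'
from h import *
s=telemetry.read_state(); print({k:np.round(s[k],4) for k in ['t','tool_pos','orientation','joint_vel','joint_positions']})
im,m=snap('wrist','w3.png')
for X in [[.431,-.2045,.074],[.395,-.2035,.042],[.467,-.2055,.042]]: print(proj(m,X).round(1))
E
```

```text
{'t': np.float64(3.6), 'tool_pos': array([ 0.4342, -0.2092,  0.0901]), 'orientation': array([ 0.0235,  0.9996, -0.0023,  0.0185]), 'joint_vel': array([-0.0099, -0.0239,  0.0389,  0.0203, -0.0015,  0.0046]), 'joint_positions': array([-0.4564,  0.2733, -0.5225,  0.7395,  0.0113, -0.4091])}
[[330.4 231.1]]
[[328.9 154.1]]
[[330.3 261.1]]
```

View pics/w3.png

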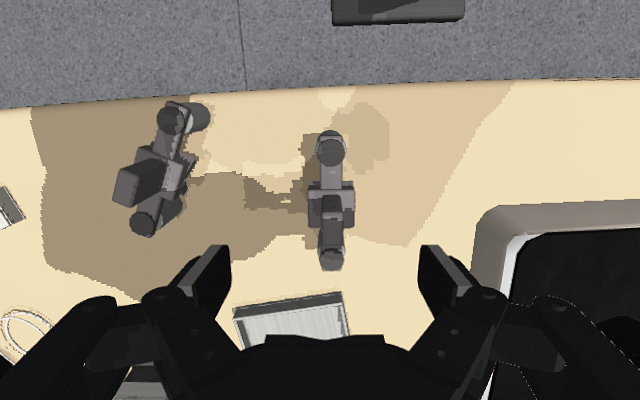

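>>> send_rows([
  {"translation": [-0.2, 0.3, -2], "spin": 0},
  {"translation": [0, 0, -1.8], "spin": 0},
  {"translation": [0, 0, 0], "spin": 0},
])

```text
t: 3.95
tool_pos: [0.4373, -0.2099, 0.0575]
orientation: [0.025, 0.999, -0.005, 0.024]
contact_force: [-0.8, -0.9, 0.6]
opening: 0.0851
```

>>> send_rows([
  {"translation": [-0.6, 0.3, -0.6], "spin": 0},
  {"translation": [0, 0, 0], "spin": 0},
])

```text
t: 4.15
tool_pos: [0.4327, -0.2081, 0.0539]
orientation: [0.026, 0.999, -0.006, 0.026]
contact_force: [-0.0, 0.9, -0.3]
opening: 0.0857
```

```bash
python3 - <<'E'
from h import *
s=telemetry.read_state(); print({k:np.round(s[k],4) for k in ['t','tool_pos','orientation','joint_vel','joint_positions']})
im,m=snap('wrist','w4.png'); snap('scene','s4.png')
for X in [[.431,-.2045,.074],[.395,-.2035,.042],[.467,-.2055,.042]]: print(proj(m,X).round(1))
cv2.imwrite('pics/s4c.png',cv2.resize(cv2.imread('pics/s4.png')[80:260,200:440],None,fx=3,fy=3))
E
```

```text
{'t': np.float64(4.15), 'tool_pos': array([ 0.4327, -0.2081,  0.0539]), 'orientation': array([ 0.0257,  0.9993, -0.0059,  0.0257]), 'joint_vel': array([-0.0048, -0.0182,  0.061 ,  0.0036, -0.0015,  0.0027]), 'joint_positions': array([-0.4555,  0.3047, -0.5958,  0.6186,  0.0108, -0.4038])}
[[329.1 269.4]]
[[327.5 170.2]]
[[330.  294.7]]
```

View pics/w4.png

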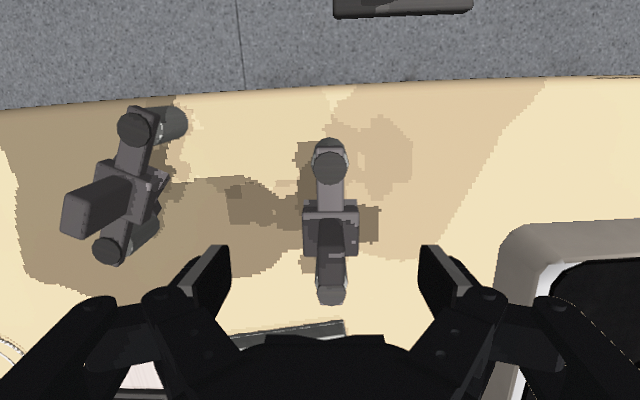

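View pics/s4c.png

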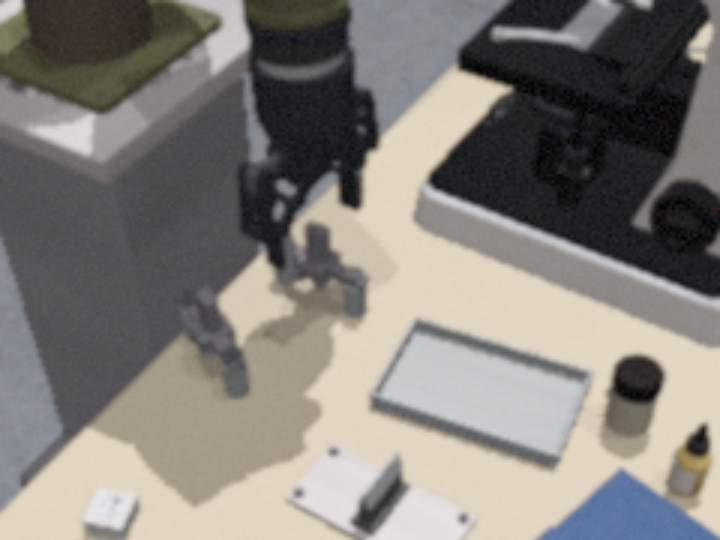

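>>> send_rows([
  {"translation": [-0.1, 0.2, -0.3], "spin": 0},
  {"translation": [0, 0, 0], "spin": 0},
  {"translation": [0, 0, 0], "spin": 0},
  {"translation": [0, 0, 0], "spin": 0},
  {"translation": [0, 0, 0], "spin": 0},
], hand=0)

```text
t: 4.75
tool_pos: [0.4351, -0.2074, 0.0532]
orientation: [0.026, 0.999, -0.007, 0.029]
contact_force: [-0.5, -1.0, 0.3]
opening: 0.0124
```

>>> send_rows([
  {"translation": [0, 0, 2], "spin": 0},
  {"translation": [0, 0, 4], "spin": 0},
  {"translation": [0, 0, 3], "spin": 0},
  {"translation": [0, 0, 1], "spin": 0},
  {"translation": [0, 0, 0], "spin": 0},
])

```text
t: 5.25
tool_pos: [0.4318, -0.2058, 0.1535]
orientation: [0.025, 0.999, -0.006, 0.025]
contact_force: [0.5, -0.1, -1.9]
opening: 0.0109
```

```bash
python3 - <<'E'
from h import *
s=telemetry.read_state(); print({k:np.round(s[k],4) for k in ['t','tool_pos','orientation','contact_force','ft_torque','opening']})
im,m=snap('wrist','w5.png'); 
E
```

```text
{'t': np.float64(5.25), 'tool_pos': array([ 0.4318, -0.2058,  0.1535]), 'orientation': array([ 0.0255,  0.9993, -0.0057,  0.0254]), 'contact_force': array([ 0.4729, -0.0684, -1.9112]), 'ft_torque': array([0.0112, 0.0519, 0.043 ]), 'opening': np.float64(0.0109)}
```

View pics/w5.png

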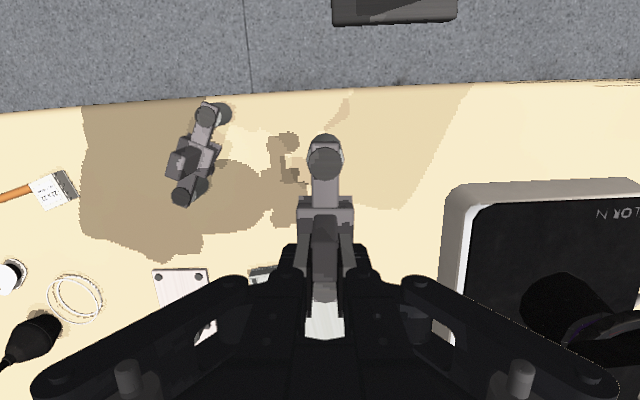

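>>> send_rows([
  {"translation": [2.0, -2.0, 0], "spin": 0},
  {"translation": [3.6, -3.8, 0], "spin": 0},
  {"translation": [3.6, -3.8, 0], "spin": 0},
  {"translation": [3.6, -3.8, 0], "spin": 0},
  {"translation": [1.5, -1.5, 0], "spin": 0},
])

```text
t: 5.8
tool_pos: [0.5682, -0.3517, 0.1409]
orientation: [0.024, 1.0, -0.0, 0.016]
contact_force: [-0.1, 0.4, -1.3]
opening: 0.0109
```

>>> send_rows([
  {"translation": [0, 0, 0], "spin": 0},
  {"translation": [0, 0, 0], "spin": 0},
])

```text
t: 6.0
tool_pos: [0.568, -0.3528, 0.1346]
orientation: [0.025, 1.0, 0.001, 0.013]
contact_force: [-0.2, -0.3, -2.2]
opening: 0.0105
```

```bash
python3 - <<'E'
from h import *
s=telemetry.read_state(); print({k:np.round(s[k],4) for k in ['t','tool_pos','orientation','contact_force','joint_vel','opening','joint_positions']})
im,m=snap('wrist','w6.png'); snap('scene','s6.png'); snap('top','t6.png')
cv2.imwrite('pics/s6c.png',cv2.resize(cv2.imread('pics/s6.png')[80:290,230:470],None,fx=3,fy=3)[:600])
cv2.imwrite('pics/t6c.png',cv2.resize(cv2.imread('pics/t6.png')[90:290,230:430],None,fx=3,fy=3)[:600])
E
```

```text
{'t': np.float64(6.0), 'tool_pos': array([ 0.568 , -0.3528,  0.1346]), 'orientation': array([0.0248, 0.9996, 0.0013, 0.0133]), 'contact_force': array([-0.234 , -0.2823, -2.1735]), 'joint_vel': array([-0.0062,  0.0348, -0.0052, -0.0141,  0.    , -0.0007]), 'opening': np.float64(0.0105), 'joint_positions': array([-0.5635,  0.5381,  0.0444,  1.0556,  0.0158, -0.5136])}
```

View pics/w6.png

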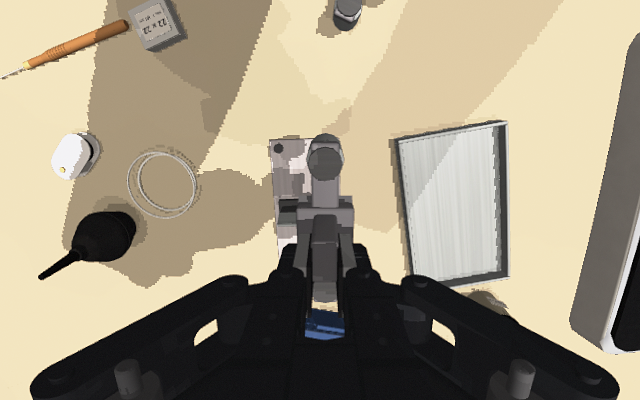

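View pics/s6c.png

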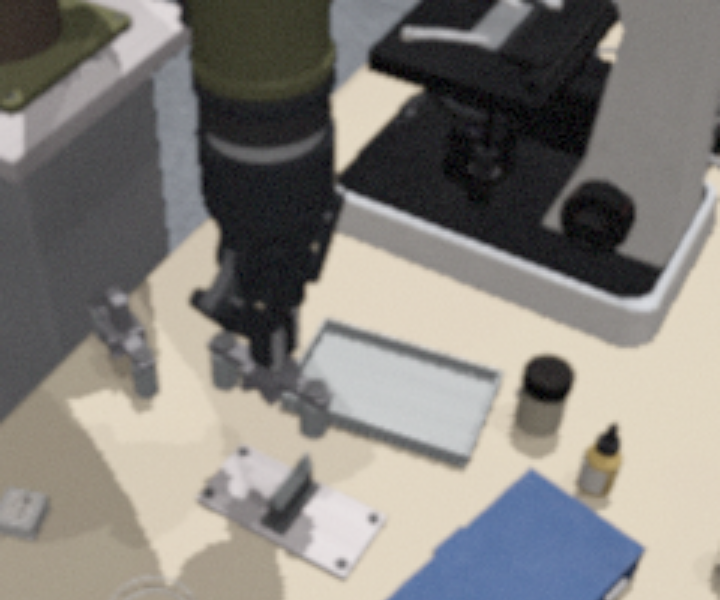

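View pics/t6c.png

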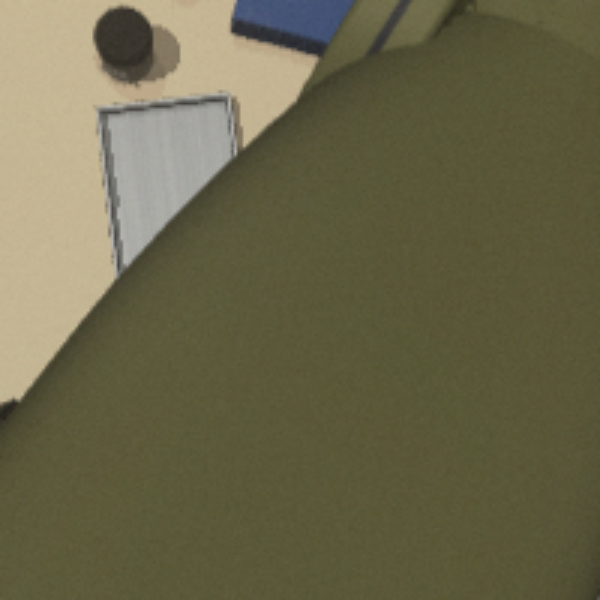

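```bash
python3 - <<'E'
from h import *
m=eyes.camera_model('wrist'); s=eyes.camera_model('scene'); print(telemetry.read_state()['tool_pos'])
c=np.array([.588,-.370]);a=-.013;R=np.array([[np.cos(a),-np.sin(a)],[np.sin(a),np.cos(a)]])
st=lambda x,y,z:[*(c+R@[x,y]),z]
for n,P in [('cornNearL',(-.062,-.03,.006)),('cornNearR',(-.062,.03,.006)),('farL',(.062,-.03,.006)),('farR',(.062,.03,.006)),('bladeL',(0,-.022,.0456)),('bladeR',(0,.022,.0456))]:
    X=st(*P); print(n,np.round(X,4),'wrist',proj(m,X).round(1)[0],'scene3x',((proj(s,X)-[230,80])*3).round(0)[0])
a=cv2.imread('pics/w6.png')[110:290,230:400]
cv2.imwrite('pics/c6.png',cv2.resize(a,None,fx=4,fy=4,interpolation=2)[:600,:800])
a=cv2.imread('pics/s6.png')[170:290,280:380]
cv2.imwrite('pics/c7.png',cv2.resize(a,None,fx=5,fy=5,interpolation=2)[:600,:800])
E
```

```text
[ 0.56769112 -0.35208704  0.13620047]
cornNearL [ 0.5256 -0.3992  0.006 ] wrist [264.8 138.5] scene3x [190. 496.]
cornNearR [ 0.5264 -0.3392  0.006 ] wrist [335.2 135.9] scene3x [237. 441.]
farL [ 0.6496 -0.4008  0.006 ] wrist [276.3 267.9] scene3x [341. 576.]
farR [ 0.6504 -0.3408  0.006 ] wrist [338.3 266. ] scene3x [384. 514.]
bladeL [ 0.5877 -0.392   0.0456] wrist [272.9 223.4] scene3x [269. 493.]
bladeR [ 0.5883 -0.348   0.0456] wrist [328.8 221.5] scene3x [303. 450.]
```

View pics/c6.png

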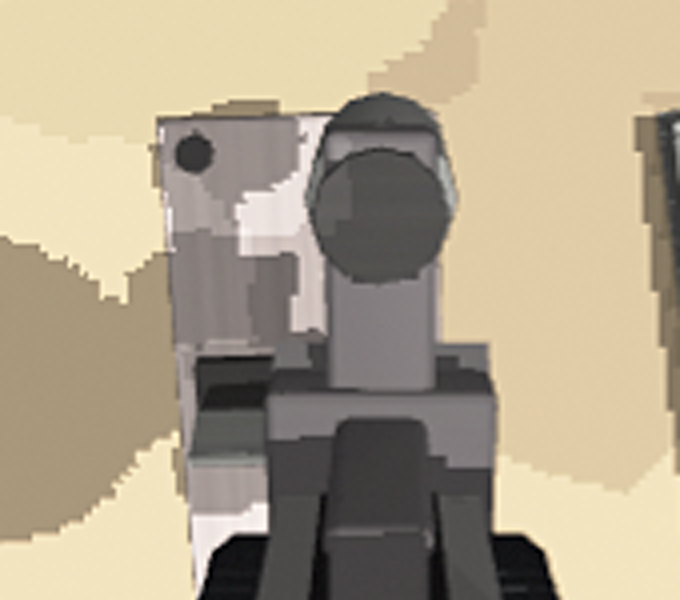

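View pics/c7.png

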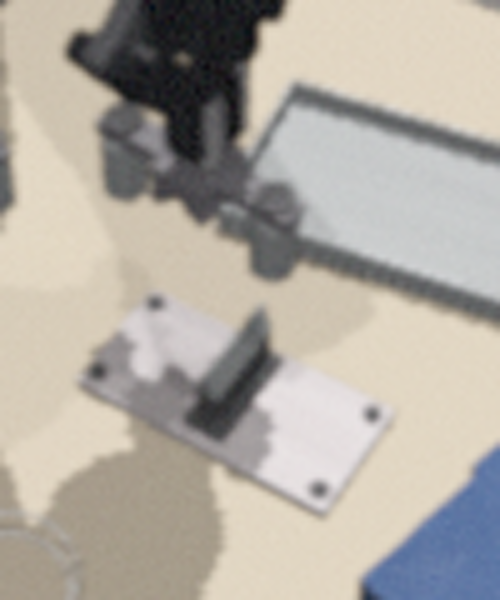

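```bash
python3 - <<'E'
from h import *
m=eyes.camera_model('wrist'); t=telemetry.read_state()['tool_pos']; print(t)
zo=t[2]-.052
print('cap',atz(m,[[325,163.7]],zo+.042))
# hub near edge top (380,392 crop)-> ; left/right hub edges at z42: (268,392),(495,392)
q=[[230+268/4,110+392/4],[230+495/4,110+392/4]]
print('hub near edge',atz(m,q,zo+.042))
print('stand NL',atz(m,[[269.5,139.5]],.006),'bladeL', atz(m,[[277.5,225]],.0456))
E
```

```text
[ 0.56769112 -0.35208704  0.13620047]
cap [[ 0.52631321 -0.34853328  0.12620047]]
hub near edge [[ 0.54827625 -0.36371159  0.12620047]
 [ 0.54967018 -0.33509003  0.12620047]]
stand NL [[ 0.52666727 -0.39524182  0.006     ]] bladeL [[ 0.58925593 -0.38853694  0.0456    ]]
```

>>> send_rows([
  {"translation": [1.3, -0.8, 0.5], "spin": 0.02},
  {"translation": [1.2, -0.8, 0.3], "spin": 0.02},
  {"translation": [0, 0, 0.2], "spin": 0},
  {"translation": [0, 0, 0.2], "spin": 0},
])

```text
t: 6.55
tool_pos: [0.5888, -0.3634, 0.1494]
orientation: [0.003, 1.0, 0.003, 0.012]
contact_force: [-0.3, -0.4, -1.4]
opening: 0.0103
```

```bash
cat >> h.py <<'E'
def st(): 
    s=telemetry.read_state(); print({k:np.round(s[k],4) for k in ['t','tool_pos','orientation','contact_force','ft_torque','opening']}); return s
def crop(f,o,x0,y0,x1,y1,k): cv2.imwrite('pics/'+o,cv2.resize(cv2.imread('pics/'+f)[y0:y1,x0:x1],None,fx=k,fy=k,interpolation=2)[:600,:800])
E
python3 - <<'E'
from h import *
t=st()['tool_pos']
im,m=snap('wrist','w8.png'); crop('w8.png','c8.png',230,110,400,290,4);snap('scene','s8.png'); crop('s8.png','c9.png',280,150,400,290,4)
E
```

```text
{'t': np.float64(6.55), 'tool_pos': array([ 0.5888, -0.3634,  0.1494]), 'orientation': array([0.0028, 0.9999, 0.0026, 0.0119]), 'contact_force': array([-0.2697, -0.3557, -1.3644]), 'ft_torque': array([ 0.0185, -0.0207, -0.0394]), 'opening': np.float64(0.0103)}
```

View pics/c8.png

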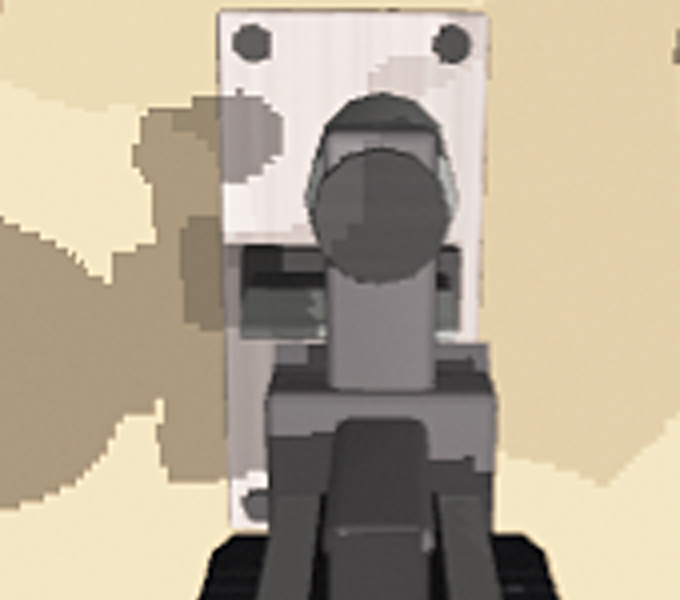

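View pics/c9.png

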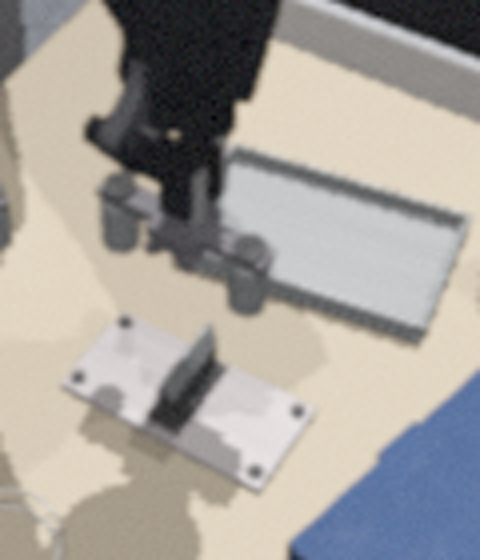

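```bash
python3 - <<'E'
from h import *
m=eyes.camera_model('wrist'); t=st()['tool_pos']
f=lambda *p:[[230+x/4,110+y/4] for x,y in p]
zo=t[2]-.052
print('cap',atz(m,f((380,215)),zo+.042))
print('plate',atz(m,f((218,12),(487,12),(232,528)),.006))
print('blade',atz(m,f((240,336),(460,336)),.0456))
E
```

```text
{'t': np.float64(6.65), 'tool_pos': array([ 0.5891, -0.3637,  0.1498]), 'orientation': array([0.0028, 0.9999, 0.0024, 0.0123]), 'contact_force': array([ 0.1786, -0.5885, -1.9534]), 'ft_torque': array([-0.0061,  0.0723, -0.0531]), 'opening': np.float64(0.0107)}
cap [[ 0.54765837 -0.36188543  0.13981   ]]
plate [[ 0.52821121 -0.39624527  0.006     ]
 [ 0.52850158 -0.33735505  0.006     ]
 [ 0.65148067 -0.39771744  0.006     ]]
blade [[ 0.59051686 -0.38963752  0.0456    ]
 [ 0.59077508 -0.34512013  0.0456    ]]
```

>>> send_rows([
  {"translation": [0.4, -0.3, -1.0], "spin": 0},
  {"translation": [0.3, -0.25, -2.0], "spin": 0},
  {"translation": [0, 0, -1.7], "spin": 0},
  {"translation": [0, 0, 0.0], "spin": 0},
])

```text
t: 7.05
tool_pos: [0.595, -0.3684, 0.1009]
orientation: [0.003, 1.0, 0.002, 0.012]
contact_force: [0.2, 0.7, -1.5]
opening: 0.0105
```

```bash
python3 - <<'E'
from h import *
t=st()['tool_pos']
im,m=snap('wrist','w10.png'); crop('w10.png','c10.png',230,110,400,290,4);snap('scene','s10.png'); crop('s10.png','c11.png',280,150,400,290,4)
E
```

```text
{'t': np.float64(7.05), 'tool_pos': array([ 0.595 , -0.3684,  0.1009]), 'orientation': array([0.003 , 0.9999, 0.0023, 0.0124]), 'contact_force': array([ 0.1575,  0.7084, -1.5267]), 'ft_torque': array([ 0.0775,  0.1176, -0.0104]), 'opening': np.float64(0.0105)}
```

View pics/c10.png

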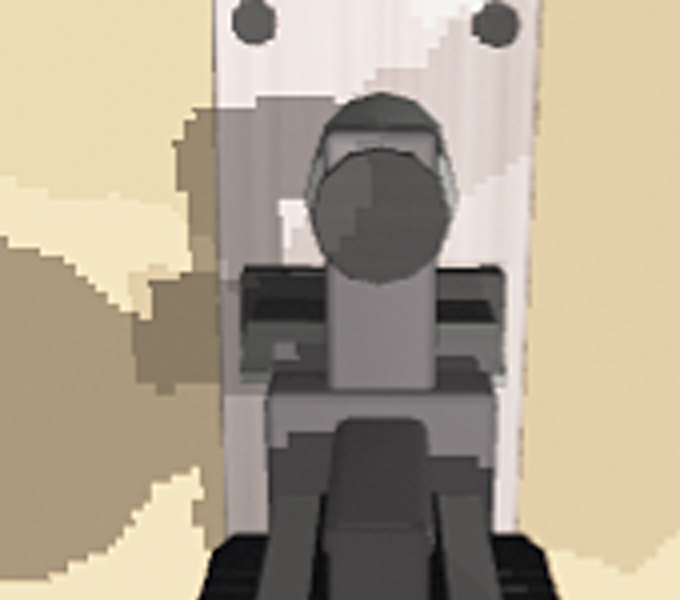

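View pics/c11.png

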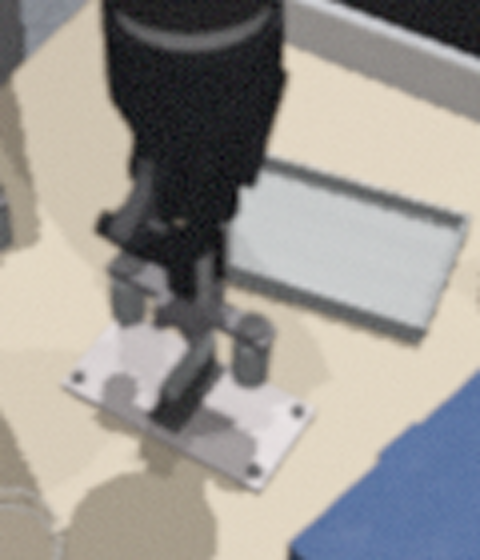

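```bash
python3 - <<'E'
from h import *
m=eyes.camera_model('wrist'); t=st()['tool_pos']
f=lambda *p:[[230+x/4,110+y/4] for x,y in p]
zo=t[2]-.0525
print('cap',atz(m,f((381,215)),zo+.042))
print('blade',atz(m,f((242,378),(505,378)),.0456))
E
```

```text
{'t': np.float64(7.15), 'tool_pos': array([ 0.5963, -0.3692,  0.1034]), 'orientation': array([0.0029, 0.9999, 0.0013, 0.014 ]), 'contact_force': array([-0.8339, -0.8722, -0.3849]), 'ft_torque': array([-0.0252,  0.0184, -0.0125]), 'opening': np.float64(0.0107)}
cap [[ 0.55504879 -0.36728957  0.09291622]]
blade [[ 0.5916265  -0.39015819  0.0456    ]
 [ 0.5918676  -0.34656078  0.0456    ]]
```

>>> send_rows([
  {"translation": [0, 0, -1.2], "spin": 0},
  {"translation": [0, 0, -1.0], "spin": 0},
  {"translation": [0, 0, 0], "spin": 0},
])

```text
t: 7.45
tool_pos: [0.5975, -0.3699, 0.0819]
orientation: [0.003, 1.0, 0.0, 0.016]
contact_force: [0.2, -0.1, -1.8]
opening: 0.0099
```

```bash
python3 - <<'E'
from h import *
t=st()['tool_pos']
im,m=snap('wrist','w12.png'); crop('w12.png','c12.png',230,110,400,290,4);snap('scene','s12.png'); crop('s12.png','c13.png',290,180,380,290,6)
E
```

```text
{'t': np.float64(7.45), 'tool_pos': array([ 0.5975, -0.3699,  0.0819]), 'orientation': array([3.000e-03, 9.999e-01, 3.000e-04, 1.560e-02]), 'contact_force': array([ 0.1986, -0.0519, -1.7614]), 'ft_torque': array([ 0.0601,  0.0798, -0.0032]), 'opening': np.float64(0.0099)}
```

View pics/c12.png

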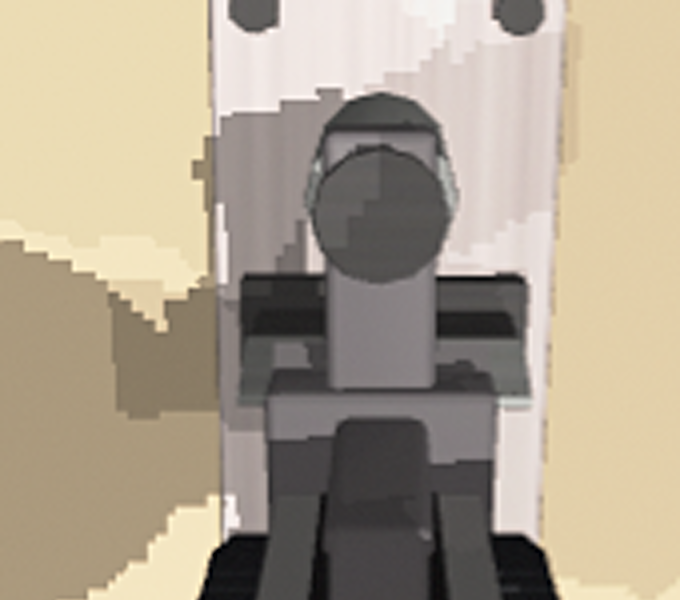

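View pics/c13.png

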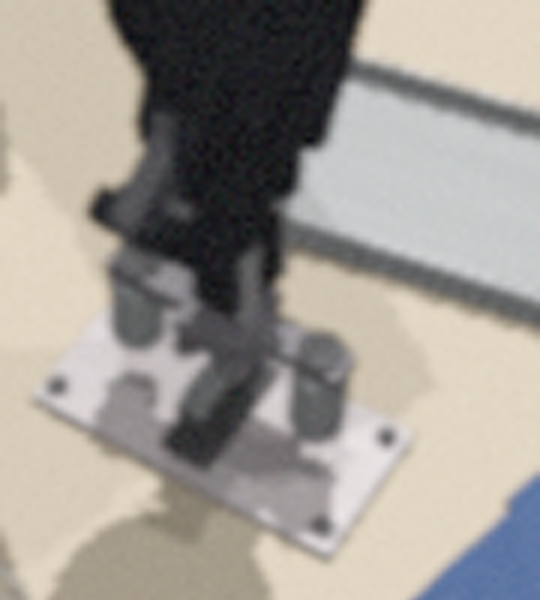

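>>> send_rows([
  {"translation": [-0.1, 0.1, -0.6], "spin": 0},
  {"translation": [0, 0, -0.3], "spin": 0},
  {"translation": [0, 0, 0], "spin": 0},
])

```text
t: 7.85
tool_pos: [0.5977, -0.3697, 0.0746]
orientation: [0.003, 1.0, -0.001, 0.017]
contact_force: [0.8, -1.0, -1.0]
opening: 0.0103
```

```bash
python3 - <<'E'
from h import *
t=st()['tool_pos']
t=st()['tool_pos']
E
```

```text
{'t': np.float64(7.85), 'tool_pos': array([ 0.5977, -0.3697,  0.0746]), 'orientation': array([ 3.000e-03,  9.998e-01, -7.000e-04,  1.720e-02]), 'contact_force': array([ 0.7992, -0.9584, -0.9779]), 'ft_torque': array([0.0254, 0.1134, 0.0139]), 'opening': np.float64(0.0103)}
{'t': np.float64(7.85), 'tool_pos': array([ 0.5977, -0.3697,  0.0746]), 'orientation': array([ 3.000e-03,  9.998e-01, -7.000e-04,  1.720e-02]), 'contact_force': array([ 0.7992, -0.9584, -0.9779]), 'ft_torque': array([0.0254, 0.1134, 0.0139]), 'opening': np.float64(0.0103)}
```

>>> send_rows([
  {"translation": [0, 0, -0.4], "spin": 0},
  {"translation": [0, 0, 0], "spin": 0},
])

```text
t: 8.05
tool_pos: [0.5972, -0.3701, 0.0715]
orientation: [0.003, 1.0, -0.001, 0.017]
contact_force: [-1.1, 0.1, -0.6]
opening: 0.0106
```

```bash
python3 - <<'E'
from h import *
t=st()['tool_pos']
im,m=snap('wrist','w14.png'); crop('w14.png','c14.png',230,110,400,290,4);snap('scene','s14.png'); crop('s14.png','c15.png',290,180,380,290,6)
E
```

```text
{'t': np.float64(8.05), 'tool_pos': array([ 0.5972, -0.3701,  0.0715]), 'orientation': array([ 0.0031,  0.9999, -0.0014,  0.0169]), 'contact_force': array([-1.1103,  0.1319, -0.5758]), 'ft_torque': array([ 2.000e-04,  3.522e-01, -3.050e-02]), 'opening': np.float64(0.0106)}
```

View pics/c15.png

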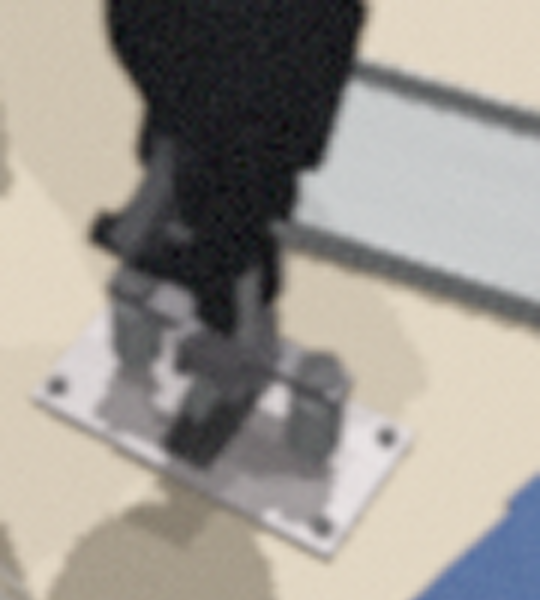

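>>> send_rows([
  {"translation": [-0.2, 0, -0.2], "spin": 0},
  {"translation": [0, 0, 0], "spin": 0},
])

```text
t: 8.35
tool_pos: [0.5956, -0.3704, 0.0699]
orientation: [0.003, 1.0, -0.002, 0.018]
contact_force: [-1.0, -0.4, -0.7]
opening: 0.0106
```

```bash
python3 - <<'E'
from h import *
t=st()['tool_pos']
E
```

```text
{'t': np.float64(8.35), 'tool_pos': array([ 0.5956, -0.3704,  0.0699]), 'orientation': array([ 0.0032,  0.9998, -0.0016,  0.0176]), 'contact_force': array([-1.0051, -0.445 , -0.7499]), 'ft_torque': array([ 0.0581,  0.3577, -0.0129]), 'opening': np.float64(0.0106)}
```

>>> send_rows([
  {"translation": [-0.2, 0, -0.2], "spin": 0},
  {"translation": [0, 0, 0], "spin": 0},
])

```text
t: 8.55
tool_pos: [0.5948, -0.3707, 0.0693]
orientation: [0.003, 1.0, -0.002, 0.019]
contact_force: [-1.9, 0.5, -0.6]
opening: 0.0107
```

```bash
python3 - <<'E'
from h import *
t=st()['tool_pos']
im,m=snap('wrist','w16.png'); crop('w16.png','c16.png',230,110,400,290,4);snap('scene','s16.png'); crop('s16.png','c17.png',290,180,380,290,6)
E
```

```text
{'t': np.float64(8.55), 'tool_pos': array([ 0.5948, -0.3707,  0.0693]), 'orientation': array([ 0.0031,  0.9998, -0.002 ,  0.0193]), 'contact_force': array([-1.9221,  0.5264, -0.5825]), 'ft_torque': array([0.0134, 0.4494, 0.0051]), 'opening': np.float64(0.0107)}
```

View pics/c16.png

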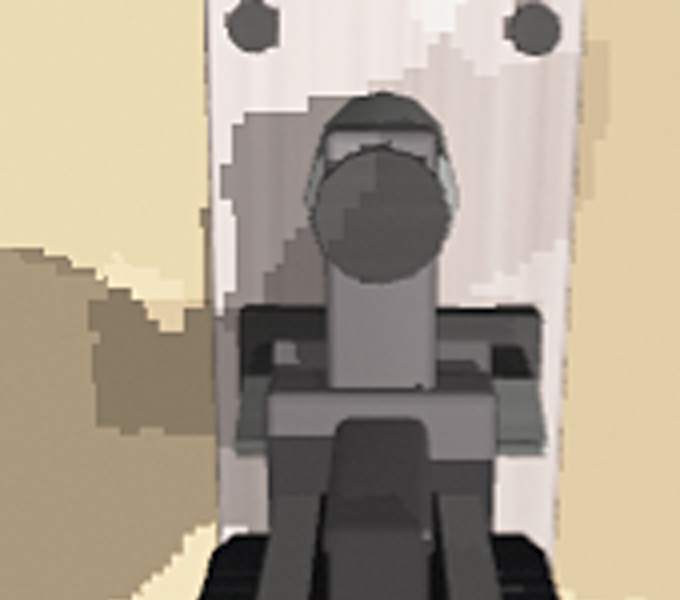

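View pics/c17.png

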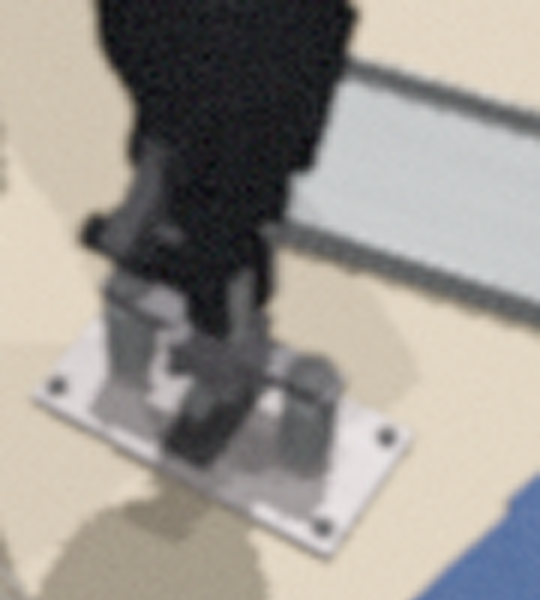

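```bash
python3 - <<'E'
from h import *
m=eyes.camera_model('wrist'); t=st()['tool_pos']
f=lambda *p:[[230+x/4,110+y/4] for x,y in p]
for zo in (.016,.018):print('cap',atz(m,f((381,215)),zo+.042))
print('blade',atz(m,f((240,452),(545,452)),.0456))
print('blade base',atz(m,f((240,308),(540,308)),.006), atz(m,f((240,380),(540,380)),.0456))
E
```

```text
{'t': np.float64(8.65), 'tool_pos': array([ 0.5948, -0.3707,  0.0692]), 'orientation': array([ 0.0031,  0.9998, -0.002 ,  0.0191]), 'contact_force': array([-1.4429, -0.0787,  2.7843]), 'ft_torque': array([ 0.0891,  0.3444, -0.0587]), 'opening': np.float64(0.0105)}
cap [[ 0.55367313 -0.36881937  0.058     ]]
cap [[ 0.55325813 -0.36881738  0.06      ]]
blade [[ 0.58980524 -0.38866884  0.0456    ]
 [ 0.58996055 -0.34605481  0.0456    ]]
blade base [[ 0.58016988 -0.39252497  0.006     ]
 [ 0.58036668 -0.34234382  0.006     ]] [[ 0.57915419 -0.38826075  0.0456    ]
 [ 0.57930954 -0.34712577  0.0456    ]]
```

>>> send_rows([
  {"translation": [0, 0, 0], "spin": 0},
  {"translation": [0, 0, 0], "spin": 0},
  {"translation": [0, 0, 0.2], "spin": 0},
  {"translation": [0, 0, 0.2], "spin": 0},
  {"translation": [0, 0, 0], "spin": 0},
], hand=0.5)

```text
t: 9.15
tool_pos: [0.5959, -0.3707, 0.0726]
orientation: [0.003, 1.0, -0.002, 0.02]
contact_force: [-0.6, -1.0, -0.9]
opening: 0.0423
```

>>> send_rows([
  {"translation": [0, 0, 0], "spin": 0},
  {"translation": [0, 0, 0], "spin": 0},
  {"translation": [0, 0, 0.1], "spin": 0},
  {"translation": [0, 0, 0], "spin": 0},
  {"translation": [0, 0, 0], "spin": 0},
])

```text
t: 9.65
tool_pos: [0.596, -0.3707, 0.0736]
orientation: [0.003, 1.0, -0.002, 0.02]
contact_force: [0.0, -0.2, -0.6]
opening: 0.0429
```

```bash
python3 - <<'E'
from h import *
t=st()['tool_pos']
im,m=snap('wrist','w18.png'); snap('scene','s18.png'); crop('s18.png','c19.png',290,180,380,290,6)
E
```

```text
{'t': np.float64(9.65), 'tool_pos': array([ 0.596 , -0.3707,  0.0736]), 'orientation': array([ 0.0028,  0.9998, -0.0018,  0.0199]), 'contact_force': array([ 0.0067, -0.1672, -0.5796]), 'ft_torque': array([0.0148, 0.0577, 0.0529]), 'opening': np.float64(0.0429)}
```

View pics/w18.png

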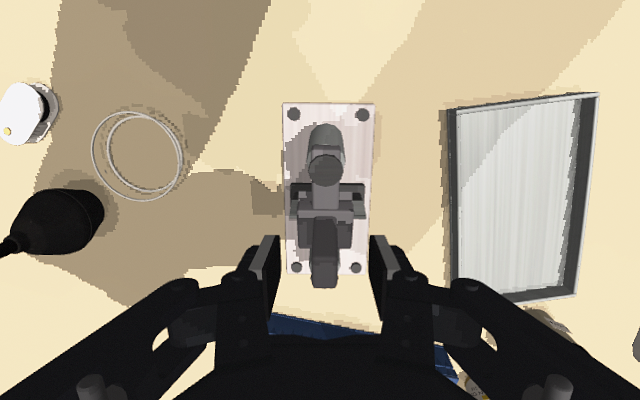

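View pics/c19.png

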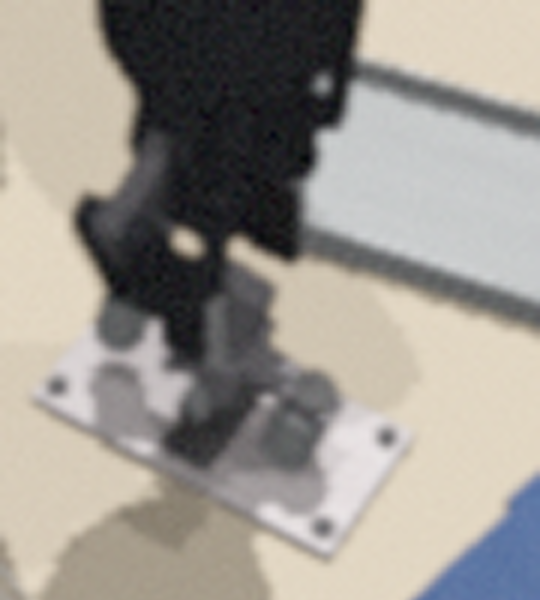

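>>> send_rows([
  {"translation": [0.6, 0, -0.2], "spin": 0},
  {"translation": [0, 0, 0], "spin": 0},
])

```text
t: 9.95
tool_pos: [0.6025, -0.3708, 0.0716]
orientation: [0.003, 1.0, -0.002, 0.02]
contact_force: [-0.5, -0.5, -0.9]
opening: 0.0429
```

```bash
python3 - <<'E'
from h import *
t=st()['tool_pos']
im,m=snap('wrist','w20.png'); snap('scene','s20.png'); crop('s20.png','c21.png',290,180,380,290,6); crop('w20.png','c20.png',250,110,410,300,4)
E
```

```text
{'t': np.float64(9.95), 'tool_pos': array([ 0.6025, -0.3708,  0.0716]), 'orientation': array([ 0.0028,  0.9998, -0.0019,  0.0201]), 'contact_force': array([-0.5329, -0.4629, -0.8566]), 'ft_torque': array([ 0.0255,  0.0005, -0.0317]), 'opening': np.float64(0.0429)}
```

View pics/c20.png

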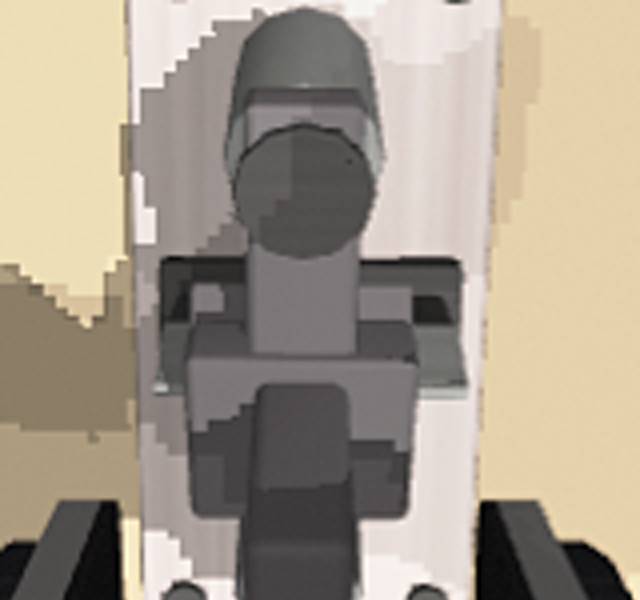

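View pics/c21.png

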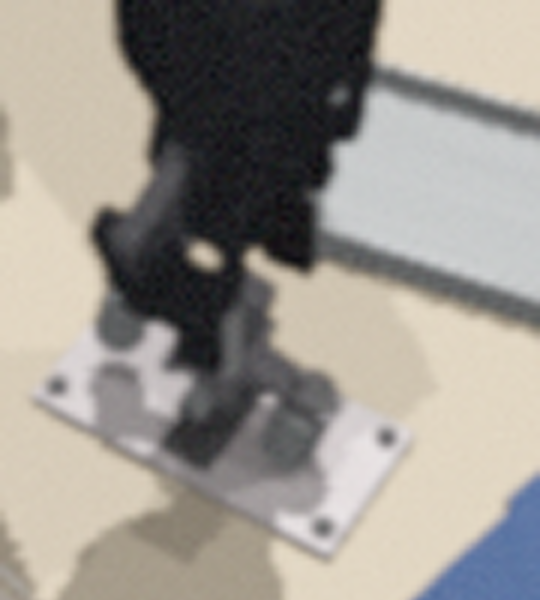

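>>> send_rows([
  {"translation": [0, 0, 0], "spin": 0},
  {"translation": [0, 0, 0], "spin": 0},
  {"translation": [0, 0, 0], "spin": 0},
  {"translation": [0, 0, 0], "spin": 0},
], hand=0)

```text
t: 10.45
tool_pos: [0.6019, -0.3708, 0.0718]
orientation: [0.003, 1.0, -0.002, 0.02]
contact_force: [0.9, 0.1, -1.1]
opening: 0.0103
```

>>> send_rows([
  {"translation": [0, 0, 1.0], "spin": 0},
  {"translation": [0, 0, 2.5], "spin": 0},
  {"translation": [0, 0, 2.0], "spin": 0},
  {"translation": [0, 0, 0.5], "spin": 0},
])

```text
t: 10.85
tool_pos: [0.5994, -0.3694, 0.1322]
orientation: [0.003, 1.0, -0.0, 0.017]
contact_force: [0.5, -0.3, -2.1]
opening: 0.0107
```

```bash
python3 - <<'E'
from h import *
t=st()['tool_pos']
im,m=snap('wrist','w22.png'); snap('scene','s22.png'); crop('s22.png','c23.png',280,150,400,290,4)
E
```

```text
{'t': np.float64(10.85), 'tool_pos': array([ 0.5994, -0.3694,  0.1322]), 'orientation': array([ 3.100e-03,  9.999e-01, -2.000e-04,  1.700e-02]), 'contact_force': array([ 0.5079, -0.2801, -2.0801]), 'ft_torque': array([-0.0177,  0.0374, -0.0341]), 'opening': np.float64(0.0107)}
```

View pics/w22.png

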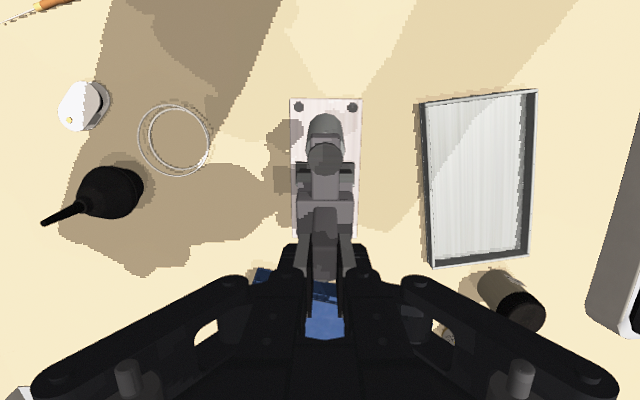

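View pics/c23.png

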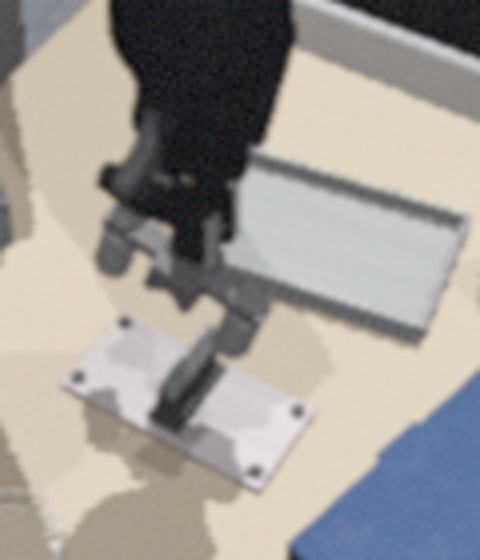

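```bash
python3 - <<'E'
from h import *
m=eyes.camera_model('wrist'); t=st()['tool_pos']
X=atz(m,[[419,103],[537.5,89.5],[529,259],[431,269.5]],.016);print(X.round(4),X.mean(0),np.arctan2(*(X[3]-X[0])[[1,0]]),np.arctan2(*(X[2]-X[1])[[1,0]]))
E
```

```text
{'t': np.float64(10.95), 'tool_pos': array([ 0.5991, -0.3692,  0.1309]), 'orientation': array([0.003 , 0.9999, 0.    , 0.0166]), 'contact_force': array([-0.5724, -0.3968, -1.9059]), 'ft_torque': array([-0.019 ,  0.0259, -0.0564]), 'opening': np.float64(0.0105)}
[[ 0.5309 -0.2935  0.016 ]
 [ 0.5195 -0.1995  0.016 ]
 [ 0.6687 -0.1784  0.016 ]
 [ 0.678  -0.2699  0.016 ]] [ 0.59928077 -0.23534147  0.016     ] 0.15888424256537925 0.14023788302804208
```

>>> send_rows([
  {"translation": [0.4, 2.5, 0.1], "spin": 0.03},
  {"translation": [0.4, 4.0, 0.2], "spin": 0.05},
  {"translation": [0.4, 4.0, 0.2], "spin": 0.04},
  {"translation": [0.4, 2.5, 0.1], "spin": 0.02},
  {"translation": [0, 0, 0], "spin": 0},
])

```text
t: 11.45
tool_pos: [0.6114, -0.2354, 0.1306]
orientation: [-0.068, 0.998, 0.003, 0.013]
contact_force: [0.1, -0.2, -1.5]
opening: 0.0102
```

```bash
python3 - <<'E'
from h import *
t=st()['tool_pos']
im,m=snap('wrist','w24.png'); snap('scene','s24.png'); crop('s24.png','c25.png',280,130,430,290,4)
E
```

```text
{'t': np.float64(11.45), 'tool_pos': array([ 0.6114, -0.2354,  0.1306]), 'orientation': array([-0.0678,  0.9976,  0.003 ,  0.0128]), 'contact_force': array([ 0.0505, -0.2234, -1.4805]), 'ft_torque': array([-0.0599, -0.0177, -0.0254]), 'opening': np.float64(0.0102)}
```

View pics/w24.png

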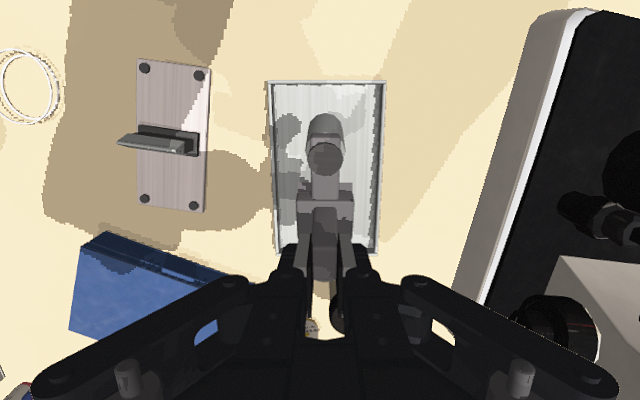

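View pics/c25.png

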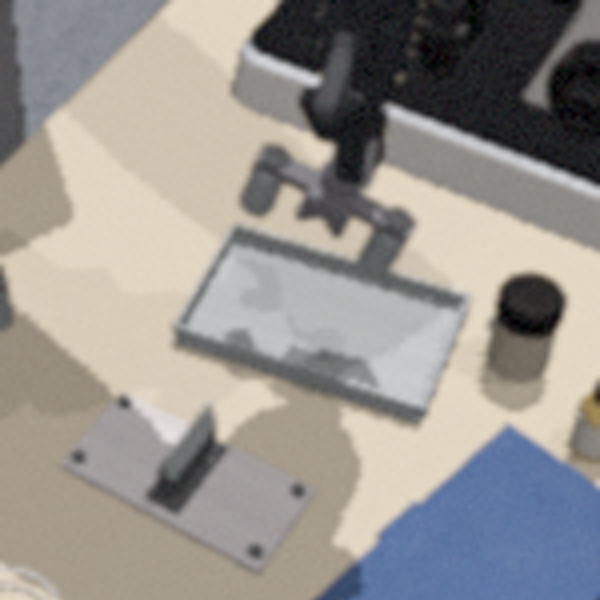

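>>> send_rows([
  {"translation": [0.2, 0, -1.5], "spin": 0},
  {"translation": [0, 0, -2], "spin": 0},
  {"translation": [0, 0, -1.0], "spin": 0},
  {"translation": [0, 0, 0], "spin": 0},
])

```text
t: 11.95
tool_pos: [0.6124, -0.243, 0.0828]
orientation: [-0.064, 0.998, 0.001, 0.012]
contact_force: [-0.7, -0.8, -1.2]
opening: 0.0104
```

>>> send_rows([
  {"translation": [0, 0, -0.5], "spin": 0},
  {"translation": [0, 0, 0], "spin": 0},
])

```text
t: 12.15
tool_pos: [0.6122, -0.2445, 0.0775]
orientation: [-0.063, 0.998, 0.001, 0.012]
contact_force: [-0.6, -0.4, -1.2]
opening: 0.0104
```

```bash
python3 - <<'E'
from h import *
t=st()['tool_pos']
snap('scene','s26.png'); crop('s26.png','c27.png',280,130,430,290,4)
E
```

```text
{'t': np.float64(12.15), 'tool_pos': array([ 0.6122, -0.2445,  0.0775]), 'orientation': array([-6.25e-02,  9.98e-01,  8.00e-04,  1.22e-02]), 'contact_force': array([-0.5748, -0.4435, -1.245 ]), 'ft_torque': array([0.0457, 0.0361, 0.0166]), 'opening': np.float64(0.0104)}
```

View pics/c27.png

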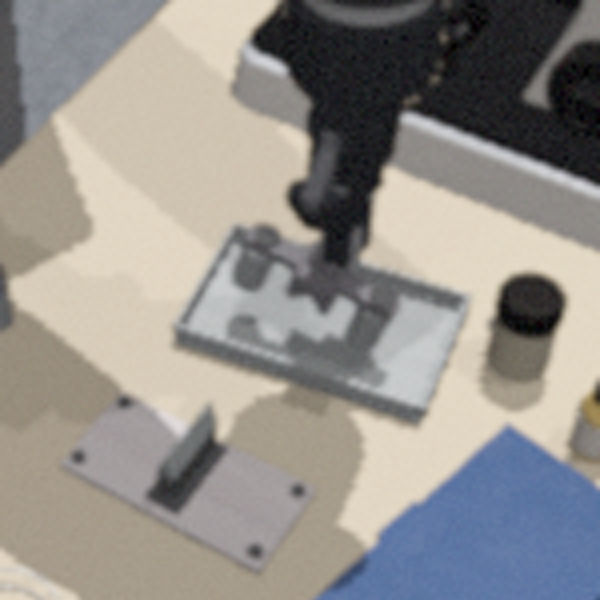

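>>> send_rows([
  {"translation": [0.2, 0.9, -0.3], "spin": 0},
  {"translation": [0, 0.2, -0.2], "spin": 0},
  {"translation": [0, 0, 0], "spin": 0},
])

```text
t: 12.5
tool_pos: [0.6161, -0.2332, 0.0746]
orientation: [-0.063, 0.998, -0.0, 0.014]
contact_force: [-0.1, 0.0, -1.8]
opening: 0.0106
```

```bash
python3 - <<'E'
from h import *
t=st()['tool_pos']
E
```

```text
{'t': np.float64(12.5), 'tool_pos': array([ 0.6161, -0.2332,  0.0746]), 'orientation': array([-0.0625,  0.9979, -0.    ,  0.0143]), 'contact_force': array([-0.0905,  0.0413, -1.7524]), 'ft_torque': array([-0.0024, -0.0241,  0.0299]), 'opening': np.float64(0.0106)}
```

>>> send_rows([
  {"translation": [0, 0, -0.4], "spin": 0},
  {"translation": [0, 0, 0], "spin": 0},
])

```text
t: 12.7
tool_pos: [0.6165, -0.2327, 0.0708]
orientation: [-0.063, 0.998, -0.0, 0.015]
contact_force: [0.0, -0.4, -1.8]
opening: 0.0107
```

```bash
python3 - <<'E'
from h import *
t=st()['tool_pos']
E
```

```text
{'t': np.float64(12.7), 'tool_pos': array([ 0.6165, -0.2327,  0.0708]), 'orientation': array([-6.300e-02,  9.979e-01, -2.000e-04,  1.470e-02]), 'contact_force': array([ 0.0424, -0.4446, -1.7609]), 'ft_torque': array([0.0281, 0.0278, 0.    ]), 'opening': np.float64(0.0107)}
```

>>> send_rows([
  {"translation": [0, 0, -0.3], "spin": 0},
  {"translation": [0, 0, -0.2], "spin": 0},
])

```text
t: 12.9
tool_pos: [0.6172, -0.2332, 0.0683]
orientation: [-0.063, 0.998, -0.001, 0.016]
contact_force: [-6.2, 1.3, 16.8]
opening: 0.0103
```

```bash
python3 - <<'E'
from h import *
t=st()['tool_pos']
E
```

```text
{'t': np.float64(12.9), 'tool_pos': array([ 0.6172, -0.2332,  0.0683]), 'orientation': array([-0.063 ,  0.9979, -0.001 ,  0.0158]), 'contact_force': array([-6.2055,  1.2981, 16.7774]), 'ft_torque': array([0.4322, 1.1762, 0.0075]), 'opening': np.float64(0.0103)}
```

>>> send_rows([
  {"translation": [-0.1, 0, -0.3], "spin": 0},
  {"translation": [0, 0, -0.2], "spin": 0},
])

```text
t: 13.1
tool_pos: [0.617, -0.2333, 0.0684]
orientation: [-0.063, 0.998, -0.001, 0.018]
contact_force: [-4.2, 2.4, 8.8]
opening: 0.0102
```

```bash
python3 - <<'E'
from h import *
t=st()['tool_pos']
snap('scene','s28.png'); crop('s28.png','c29.png',280,130,430,290,4)
E
```

```text
{'t': np.float64(13.1), 'tool_pos': array([ 0.617 , -0.2333,  0.0684]), 'orientation': array([-0.063 ,  0.9979, -0.0013,  0.0179]), 'contact_force': array([-4.2365,  2.3689,  8.8365]), 'ft_torque': array([0.4512, 0.7273, 0.0157]), 'opening': np.float64(0.0102)}
```

View pics/c29.png

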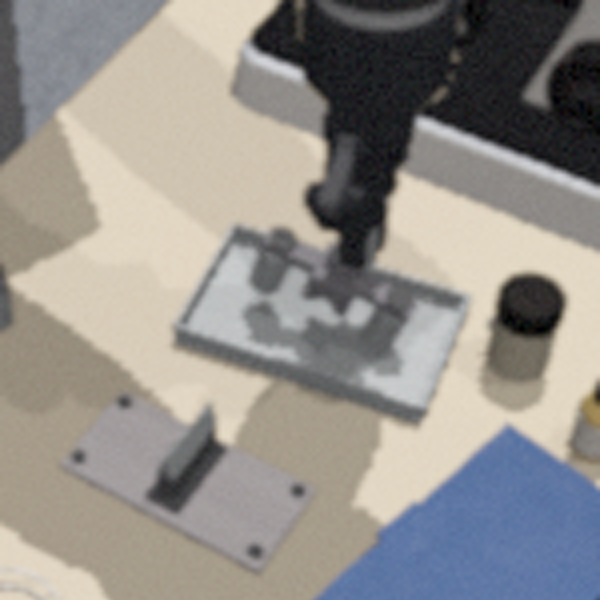

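>>> send_rows([
  {"translation": [0, 0, 0], "spin": 0},
  {"translation": [0, 0, 0], "spin": 0},
  {"translation": [0, 0, 0], "spin": 0},
], hand=0.15)

```text
t: 13.45
tool_pos: [0.6177, -0.234, 0.0697]
orientation: [-0.063, 0.998, -0.002, 0.019]
contact_force: [-0.1, -0.3, -0.1]
opening: 0.0128
```

>>> send_rows([
  {"translation": [0, 0, 0], "spin": 0},
  {"translation": [0, 0, 0], "spin": 0},
  {"translation": [0, 0, 0], "spin": 0},
  {"translation": [0, 0, 0], "spin": 0},
], hand=0.4)

```text
t: 13.85
tool_pos: [0.6176, -0.234, 0.0687]
orientation: [-0.063, 0.998, -0.002, 0.019]
contact_force: [0.3, 0.2, -0.2]
opening: 0.034
```

```bash
python3 - <<'E'
from h import *
t=st()['tool_pos']
snap('wrist','w30.png');snap('scene','s30.png'); crop('s30.png','c31.png',280,130,430,290,4)
E
```

```text
{'t': np.float64(13.85), 'tool_pos': array([ 0.6176, -0.234 ,  0.0687]), 'orientation': array([-0.0628,  0.9979, -0.0019,  0.0186]), 'contact_force': array([ 0.2949,  0.214 , -0.1656]), 'ft_torque': array([0.0054, 0.0757, 0.0172]), 'opening': np.float64(0.034)}
```

View pics/w30.png

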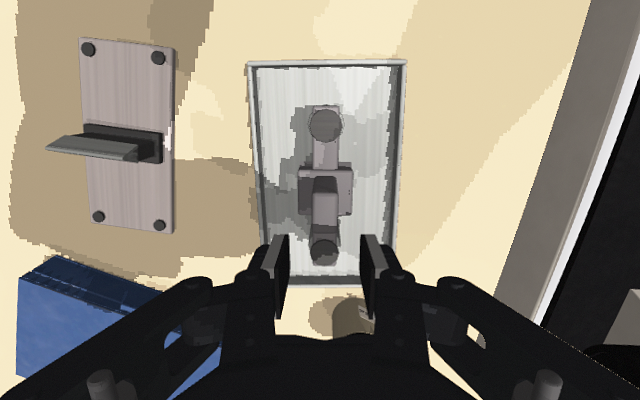

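View pics/c31.png

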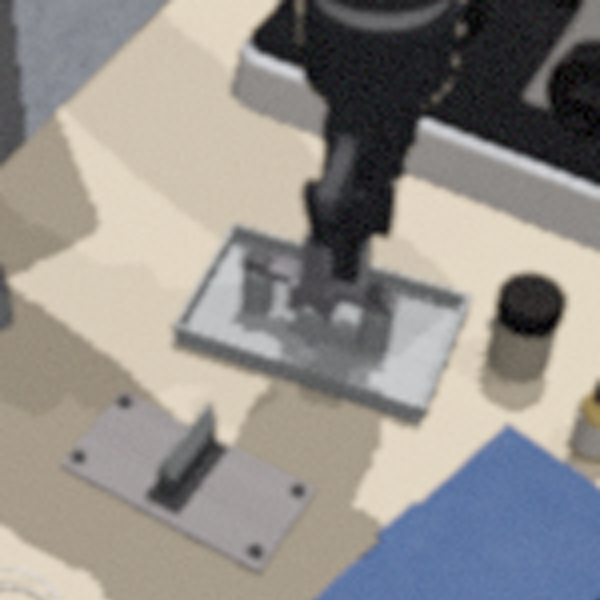

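>>> send_rows([
  {"translation": [0, 0, 2.5], "spin": 0},
  {"translation": [0, 0, 4], "spin": 0},
  {"translation": [-2, -0.5, 3], "spin": -0.05},
  {"translation": [-3.5, -1.3, 0.5], "spin": -0.13},
  {"translation": [-3.5, -1.3, 0], "spin": -0.13},
])

```text
t: 14.45
tool_pos: [0.5287, -0.2642, 0.1701]
orientation: [0.095, 0.995, -0.004, 0.019]
contact_force: [-0.1, -0.2, 0.0]
opening: 0.0345
```

>>> send_rows([
  {"translation": [-3.5, -1.3, 0], "spin": -0.13},
  {"translation": [-3.5, -1.3, 0], "spin": -0.1},
  {"translation": [-2.5, -1.0, 0], "spin": 0},
  {"translation": [0, 0, 0], "spin": 0},
], hand=1)

```text
t: 14.85
tool_pos: [0.4267, -0.3017, 0.1719]
orientation: [0.215, 0.976, -0.007, 0.019]
contact_force: [0.7, 0.0, 0.6]
opening: 0.0853
```

```bash
python3 - <<'E'
from h import *
t=st()['tool_pos']
im,m=snap('wrist','w32.png')
for r in finder.spot_point('wrist','rotor_q'): print(round(r['score'],2),np.round(toworld(m,r['xyz']),4))
crop('w32.png','c32.png',240,90,420,290,4);snap('scene','s32.png'); crop('s32.png','c33.png',250,140,410,290,4)
E
```

```text
{'t': np.float64(14.85), 'tool_pos': array([ 0.4267, -0.3017,  0.1719]), 'orientation': array([ 0.2154,  0.9763, -0.007 ,  0.0189]), 'contact_force': array([0.7111, 0.011 , 0.6311]), 'ft_torque': array([-0.0027, -0.0103, -0.01  ]), 'opening': np.float64(0.0853)}
0.6 [ 0.4026 -0.3122  0.0018]
```

View pics/w32.png

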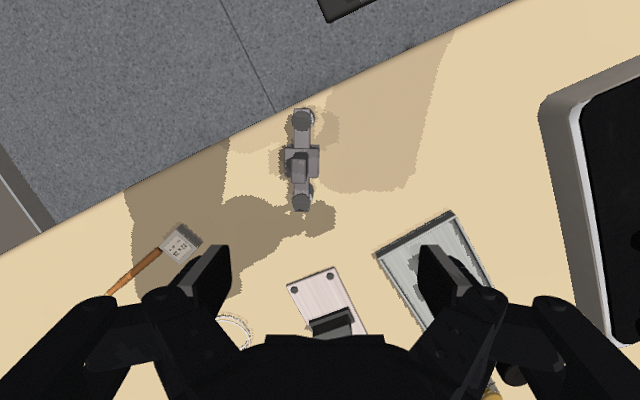

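View pics/c33.png

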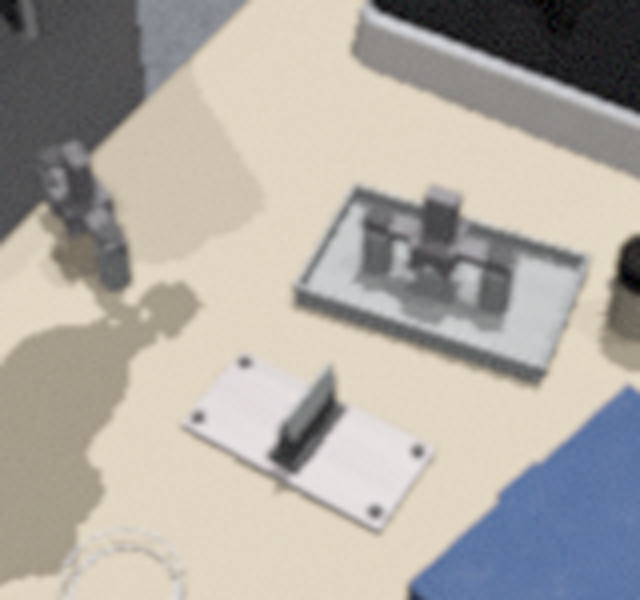

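View pics/c32.png

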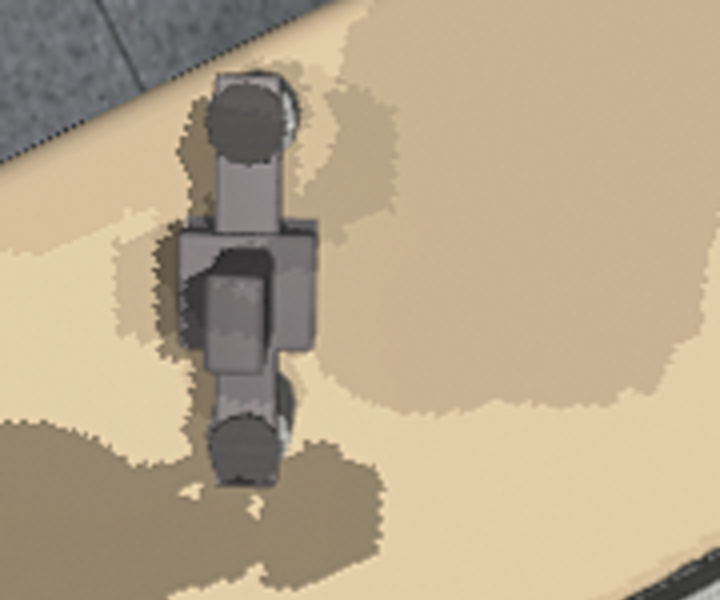

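```bash
python3 - <<'E'
from h import *
m=eyes.camera_model('wrist'); st()
X=atz(m,[[303,118],[301,201]],.042); print(X,X.mean(0),np.arctan2(*(X[1]-X[0])[[1,0]]), np.linalg.norm(X[1]-X[0]))
E
```

```text
{'t': np.float64(15.0), 'tool_pos': array([ 0.4306, -0.3015,  0.172 ]), 'orientation': array([ 0.2138,  0.9766, -0.0069,  0.0204]), 'contact_force': array([ 0.9587, -0.5933, -0.1124]), 'ft_torque': array([0.0684, 0.0464, 0.0112]), 'opening': np.float64(0.0852)}
[[ 0.37329998 -0.2940001   0.042     ]
 [ 0.43832518 -0.32738861  0.042     ]] [ 0.40581258 -0.31069435  0.042     ] -0.47436566499458027 0.07309630261387222
```

>>> send_rows([
  {"translation": [-1.2, -0.5, -1], "spin": -0.03},
  {"translation": [-1.2, -0.5, -3], "spin": 0},
  {"translation": [0, 0, -3], "spin": 0},
  {"translation": [0, 0, 0], "spin": 0},
])

```text
t: 15.4
tool_pos: [0.4132, -0.3122, 0.1018]
orientation: [0.226, 0.974, -0.008, 0.024]
contact_force: [-0.1, 0.1, -0.1]
opening: 0.0852
```

```bash
python3 - <<'E'
from h import *
t=st()['tool_pos']
im,m=snap('wrist','w34.png'); np.savez('m34.npz',R=m['R'],t=m['t'])
crop('w34.png','c34.png',240,90,420,290,4)
E
```

```text
{'t': np.float64(15.4), 'tool_pos': array([ 0.4132, -0.3122,  0.1018]), 'orientation': array([ 0.2258,  0.9738, -0.0081,  0.0243]), 'contact_force': array([-0.1426,  0.1213, -0.1042]), 'ft_torque': array([0.0296, 0.1049, 0.0106]), 'opening': np.float64(0.0852)}
```

View pics/w34.png

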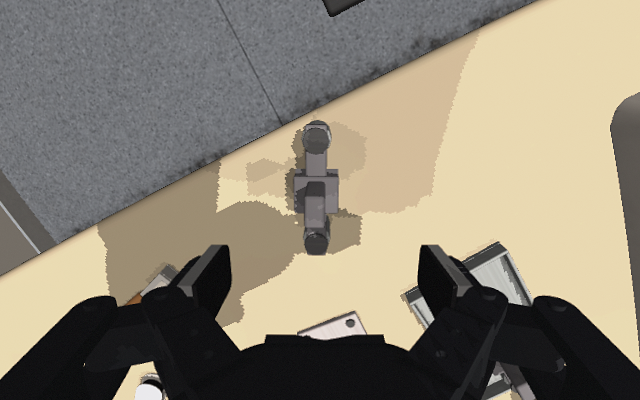

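```bash
python3 - <<'E'
from h import *
m=eyes.camera_model('wrist'); d=np.load('m34.npz'); m['R']=d['R'];m['t']=d['t']
X=atz(m,[[316.5,137],[316.5,243]],.042); print(X,X.mean(0),np.arctan2(*(X[1]-X[0])[[1,0]]), np.linalg.norm(X[1]-X[0]))
st()
E
```

```text
[[ 0.36837008 -0.29469179  0.042     ]
 [ 0.43409042 -0.32743027  0.042     ]] [ 0.40123025 -0.31106103  0.042     ] -0.4621651820419023 0.0734232344671895
{'t': np.float64(15.45), 'tool_pos': array([ 0.4143, -0.313 ,  0.1036]), 'orientation': array([ 0.2258,  0.9738, -0.0087,  0.0256]), 'contact_force': array([ 0.4814, -0.451 ,  0.3812]), 'ft_torque': array([-0.0216,  0.0232,  0.0163]), 'opening': np.float64(0.085)}
```

>>> send_rows([
  {"translation": [-1.0, 0.1, -1.5], "spin": 0},
  {"translation": [-0.2, 0.1, -2.0], "spin": 0},
  {"translation": [-0.1, 0, -1.0], "spin": 0},
  {"translation": [0, 0, 0], "spin": 0},
])

```text
t: 15.85
tool_pos: [0.4089, -0.3134, 0.0631]
orientation: [0.223, 0.974, -0.011, 0.031]
contact_force: [-0.3, 1.3, 0.3]
opening: 0.0856
```

```bash
python3 - <<'E'
from h import *
t=st()['tool_pos']
im,m=snap('wrist','w36.png'); np.savez('m36.npz',R=m['R'],t=m['t'])
E
```

```text
{'t': np.float64(15.85), 'tool_pos': array([ 0.4089, -0.3134,  0.0631]), 'orientation': array([ 0.2233,  0.9742, -0.0107,  0.0307]), 'contact_force': array([-0.2959,  1.297 ,  0.3462]), 'ft_torque': array([0.0608, 0.0628, 0.0211]), 'opening': np.float64(0.0856)}
```

View pics/w36.png

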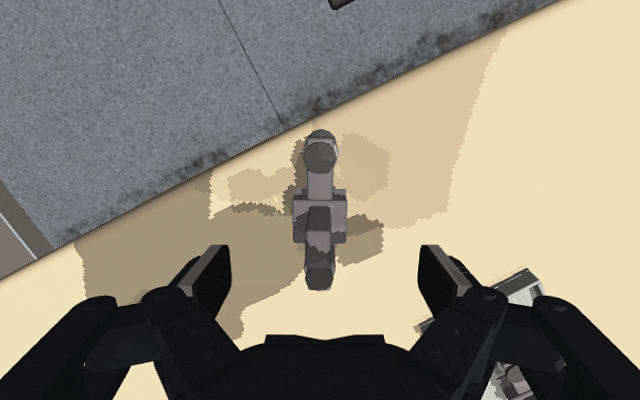

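```bash
python3 - <<'E'
from h import *
m=eyes.camera_model('wrist'); d=np.load('m36.npz'); m['R']=d['R'];m['t']=d['t']
X=atz(m,[[320,155],[319.5,278]],.042); print(X,X.mean(0),np.arctan2(*(X[1]-X[0])[[1,0]]), np.linalg.norm(X[1]-X[0]))
st()
E
```

```text
[[ 0.36892295 -0.2954629   0.042     ]
 [ 0.43451125 -0.32779112  0.042     ]] [ 0.4017171  -0.31162701  0.042     ] -0.4579483760049549 0.07312276094795196
{'t': np.float64(15.9), 'tool_pos': array([ 0.4095, -0.3139,  0.0638]), 'orientation': array([ 0.2233,  0.9742, -0.0109,  0.0314]), 'contact_force': array([0.8125, 0.2382, 0.7611]), 'ft_torque': array([ 0.0455,  0.0186, -0.0076]), 'opening': np.float64(0.0856)}
```

>>> send_rows([
  {"translation": [-0.6, 0.2, -0.8], "spin": 0},
  {"translation": [-0.2, 0, -0.3], "spin": 0},
  {"translation": [0, 0, 0], "spin": 0},
])

```text
t: 16.2
tool_pos: [0.4035, -0.3131, 0.0546]
orientation: [0.223, 0.974, -0.012, 0.034]
contact_force: [-0.5, -1.5, 0.9]
opening: 0.0856
```

```bash
python3 - <<'E'
from h import *
t=st()['tool_pos']
E
```

```text
{'t': np.float64(16.2), 'tool_pos': array([ 0.4035, -0.3131,  0.0546]), 'orientation': array([ 0.2228,  0.9742, -0.012 ,  0.0336]), 'contact_force': array([-0.4898, -1.4873,  0.8506]), 'ft_torque': array([0.0084, 0.0455, 0.0075]), 'opening': np.float64(0.0856)}
```

>>> send_rows([
  {"translation": [0, 0, -0.2], "spin": 0},
  {"translation": [0, 0, 0], "spin": 0},
  {"translation": [0, 0, 0], "spin": 0},
  {"translation": [0, 0, 0], "spin": 0},
  {"translation": [0, 0, 0], "spin": 0},
], hand=0)

```text
t: 16.7
tool_pos: [0.404, -0.3137, 0.0534]
orientation: [0.223, 0.974, -0.012, 0.034]
contact_force: [-0.1, -0.9, -1.0]
opening: 0.0121
```

>>> send_rows([
  {"translation": [0, 0, 1.5], "spin": 0},
  {"translation": [0, 0, 4], "spin": 0},
  {"translation": [0, 0, 4], "spin": 0},
  {"translation": [0, 0, 1], "spin": 0},
  {"translation": [0, 0, 0], "spin": 0},
])

```text
t: 17.2
tool_pos: [0.401, -0.3114, 0.1589]
orientation: [0.223, 0.974, -0.011, 0.031]
contact_force: [-0.6, -0.4, -3.0]
opening: 0.0106
```

```bash
python3 - <<'E'
from h import *
t=st()['tool_pos']
im,m=snap('wrist','w38.png')
E
```

```text
{'t': np.float64(17.2), 'tool_pos': array([ 0.401 , -0.3114,  0.1589]), 'orientation': array([ 0.223 ,  0.9743, -0.0107,  0.0309]), 'contact_force': array([-0.5685, -0.4114, -2.9814]), 'ft_torque': array([0.0403, 0.0532, 0.0421]), 'opening': np.float64(0.0106)}
```

View pics/w38.png

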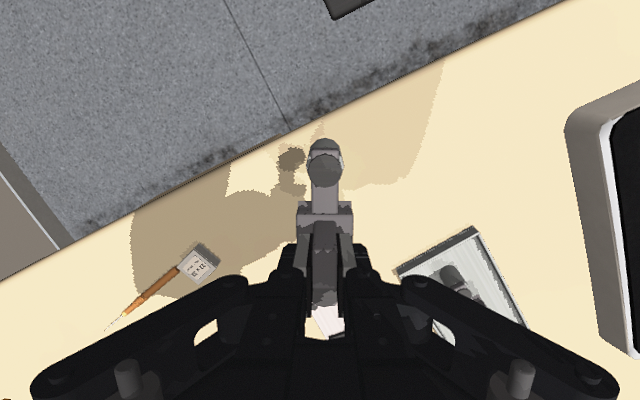

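>>> send_rows([
  {"translation": [2.0, -0.6, 0.1], "spin": 0.06},
  {"translation": [3.6, -1.1, 0.2], "spin": 0.1},
  {"translation": [3.6, -1.1, 0.2], "spin": 0.1},
  {"translation": [3.6, -1.1, 0.2], "spin": 0.1},
  {"translation": [3.0, -0.8, 0.2], "spin": 0.06},
])

```text
t: 17.75
tool_pos: [0.5531, -0.3538, 0.1556]
orientation: [0.008, 1.0, 0.0, 0.022]
contact_force: [0.5, -0.0, -1.5]
opening: 0.0105
```

>>> send_rows([
  {"translation": [1.5, -0.4, 0.1], "spin": 0.02},
  {"translation": [0, 0, 0.1], "spin": 0},
  {"translation": [0, 0, 0], "spin": 0},
])

```text
t: 18.05
tool_pos: [0.57, -0.357, 0.1484]
orientation: [-0.003, 1.0, 0.003, 0.018]
contact_force: [-1.0, 0.3, -2.2]
opening: 0.0107
```

```bash
python3 - <<'E'
from h import *
t=st()['tool_pos']
im,m=snap('wrist','w40.png'); np.savez('m40.npz',R=m['R'],t=m['t'])
crop('w40.png','c40.png',230,70,400,290,2.7)
crop('w40.png','c40.png',230,110,400,290,4)
snap('scene','s40.png'); crop('s40.png','c41.png',280,150,400,290,4)
E
```

```text
{'t': np.float64(18.05), 'tool_pos': array([ 0.57  , -0.357 ,  0.1484]), 'orientation': array([-0.0034,  0.9998,  0.0031,  0.0179]), 'contact_force': array([-0.9979,  0.3407, -2.1925]), 'ft_torque': array([-0.0197,  0.0963,  0.0173]), 'opening': np.float64(0.0107)}
```

View pics/w40.png

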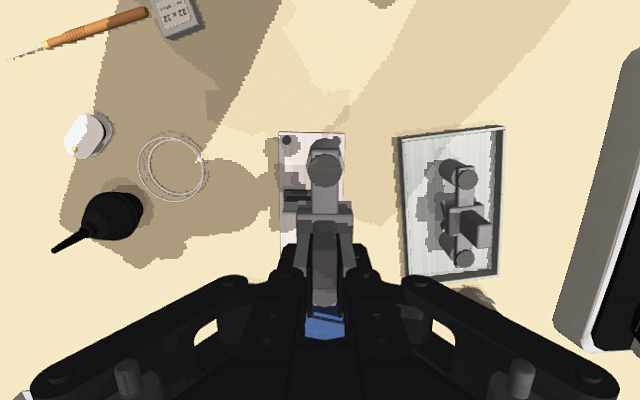

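View pics/c40.png

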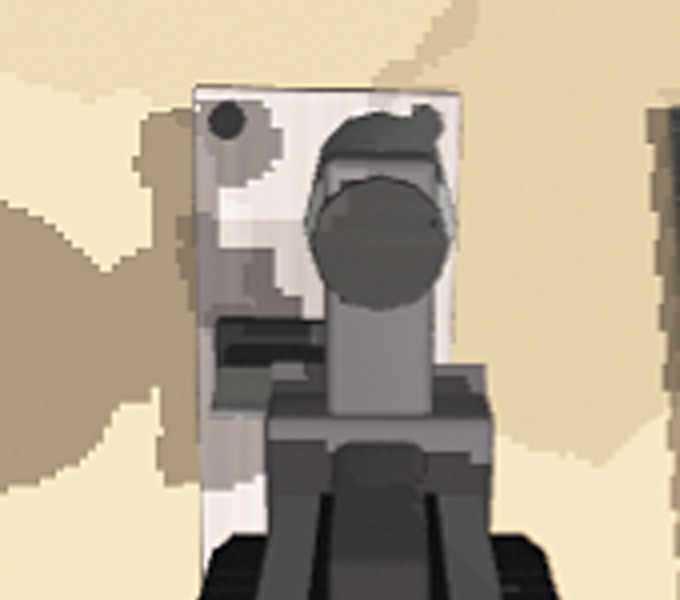

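View pics/c41.png

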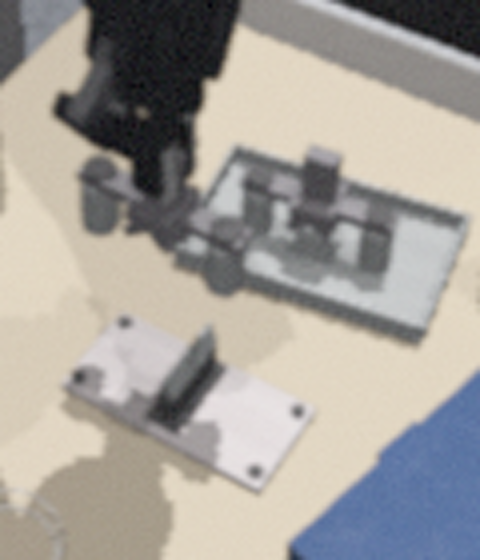

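```bash
python3 - <<'E'
from h import *
m=eyes.camera_model('wrist'); d=np.load('m40.npz'); m['R']=d['R'];m['t']=d['t']
f=lambda *p:[[230+x/4,110+y/4] for x,y in p]
print('cap',atz(m,f((380,242)),.1484-.053+.042)+[.036,0,0])
print('plate',atz(m,f((195,87),(460,92)),.006)+[.062,0,0])
print('bladeL',atz(m,f((212,408)),.0456)+[0,.022,0])
# tray rotor
X=atz(m,[[466,177],[463,257]],.045); print('A',X,X.mean(0))
C=atz(m,[[397,137],[505,125.5],[497,276],[407,286]],.016);print('tray',C.mean(0))
st()
E
```

```text
cap [[ 0.56817343 -0.35571282  0.1374    ]]
plate [[ 0.58924321 -0.39541827  0.006     ]
 [ 0.58994133 -0.3368802   0.006     ]]
bladeL [[ 0.58797954 -0.36679807  0.0456    ]]
A [[ 0.55750459 -0.241275    0.045     ]
 [ 0.6293695  -0.23331659  0.045     ]] [ 0.59343704 -0.23729579  0.045     ]
tray [ 0.59812852 -0.23571981  0.016     ]
{'t': np.float64(18.15), 'tool_pos': array([ 0.5694, -0.3569,  0.1489]), 'orientation': array([-0.0033,  0.9998,  0.0031,  0.0179]), 'contact_force': array([-0.0148,  0.3704, -0.9445]), 'ft_torque': array([0.0185, 0.0498, 0.0012]), 'opening': np.float64(0.0107)}
```

>>> send_rows([
  {"translation": [1.0, -0.5, -0.5], "spin": -0.01},
  {"translation": [1.0, -0.5, -1.5], "spin": -0.01},
  {"translation": [0, 0, -1.7], "spin": 0},
  {"translation": [0, 0, -0.3], "spin": 0},
  {"translation": [0, 0, 0], "spin": 0},
])

```text
t: 18.65
tool_pos: [0.5894, -0.368, 0.1055]
orientation: [0.009, 1.0, 0.003, 0.018]
contact_force: [-0.7, 0.0, -1.0]
opening: 0.0106
```

```bash
python3 - <<'E'
from h import *
t=st()['tool_pos']
im,m=snap('wrist','w42.png'); np.savez('m42.npz',R=m['R'],t=m['t'])
crop('w42.png','c42.png',230,110,400,290,4)
E
```

```text
{'t': np.float64(18.65), 'tool_pos': array([ 0.5894, -0.368 ,  0.1055]), 'orientation': array([0.0091, 0.9998, 0.0029, 0.0178]), 'contact_force': array([-0.6984,  0.0426, -0.9976]), 'ft_torque': array([-0.0457, -0.0038, -0.0347]), 'opening': np.float64(0.0106)}
```

View pics/c42.png

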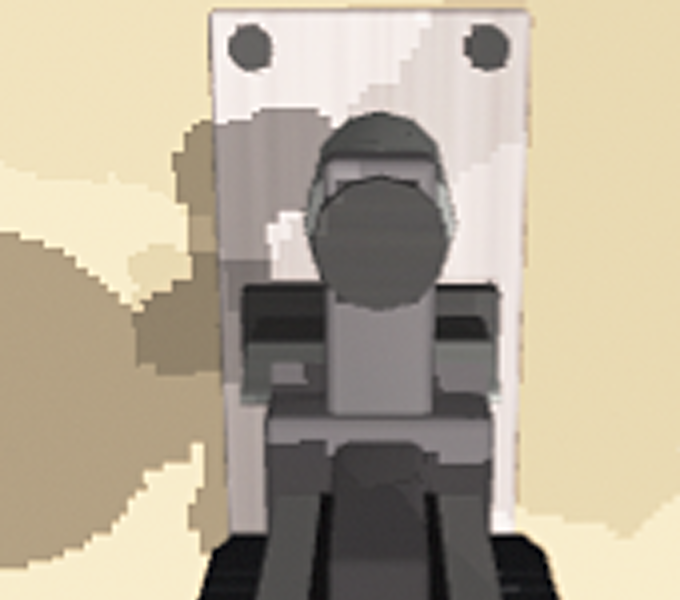

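```bash
python3 - <<'E'
from h import *
m=eyes.camera_model('wrist'); d=np.load('m42.npz'); m['R']=d['R'];m['t']=d['t']
f=lambda *p:[[230+x/4,110+y/4] for x,y in p]
print('cap',atz(m,f((380,242)),.1055-.053+.042)+[.036,0,0])
print('plate',atz(m,f((210,10),(530,12)),.006)+[.062,0,0])
print('blade',atz(m,f((243,399),(498,399)),.0456))
E
```

```text
cap [[ 0.58755048 -0.36574716  0.0945    ]]
plate [[ 0.58931049 -0.39586664  0.006     ]
 [ 0.59069131 -0.33688652  0.006     ]]
blade [[ 0.58921089 -0.38896534  0.0456    ]
 [ 0.59003812 -0.34603885  0.0456    ]]
```

>>> send_rows([
  {"translation": [0.2, -0.1, -1.0], "spin": 0},
  {"translation": [0, 0, -1.2], "spin": 0},
  {"translation": [0, 0, -0.5], "spin": 0},
  {"translation": [0, 0, 0], "spin": 0},
])

```text
t: 19.1
tool_pos: [0.592, -0.3695, 0.0776]
orientation: [0.009, 1.0, 0.002, 0.019]
contact_force: [0.0, -0.1, -1.1]
opening: 0.0105
```

```bash
python3 - <<'E'
from h import *
t=st()['tool_pos']
im,m=snap('wrist','w44.png'); np.savez('m44.npz',R=m['R'],t=m['t'])
crop('w44.png','c44.png',230,110,400,290,4)
E
```

```text
{'t': np.float64(19.1), 'tool_pos': array([ 0.592 , -0.3695,  0.0776]), 'orientation': array([0.0093, 0.9998, 0.0024, 0.0186]), 'contact_force': array([ 5.000e-04, -1.023e-01, -1.099e+00]), 'ft_torque': array([0.0161, 0.0459, 0.0213]), 'opening': np.float64(0.0105)}
```

View pics/c44.png

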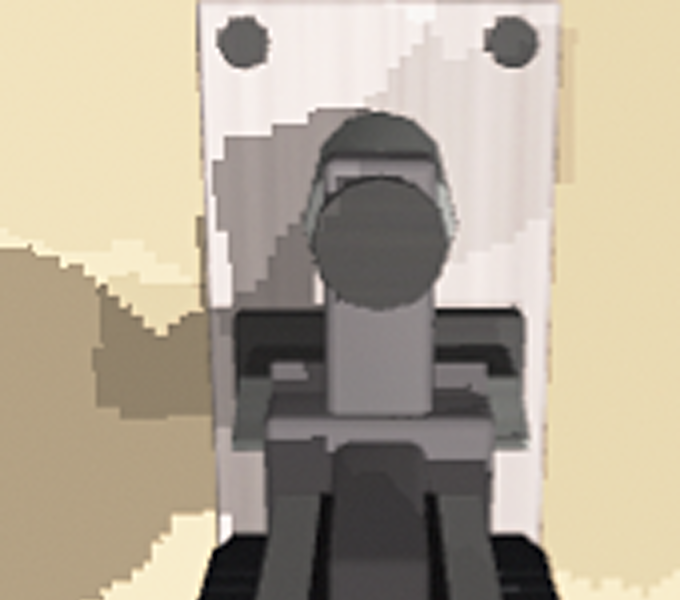

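```bash
python3 - <<'E'
from h import *
m=eyes.camera_model('wrist'); d=np.load('m44.npz'); m['R']=d['R'];m['t']=d['t']
f=lambda *p:[[230+x/4,110+y/4] for x,y in p]
print('cap',atz(m,f((380,242)),.0776-.053+.042)+[.036,0,0])
print('blade',atz(m,f((235,447),(526,447)),.0456))
E
```

```text
cap [[ 0.59024622 -0.36726327  0.0666    ]]
blade [[ 0.58938066 -0.38894332  0.0456    ]
 [ 0.59021495 -0.34623884  0.0456    ]]
```

>>> send_rows([
  {"translation": [0, 0, -0.4], "spin": 0},
  {"translation": [0, 0, -0.2], "spin": 0},
  {"translation": [0, 0, 0], "spin": 0},
])

```text
t: 19.45
tool_pos: [0.5925, -0.3698, 0.0723]
orientation: [0.009, 1.0, 0.002, 0.019]
contact_force: [-0.5, -0.1, -1.2]
opening: 0.0104
```

```bash
python3 - <<'E'
from h import *
t=st()['tool_pos']
E
```

```text
{'t': np.float64(19.45), 'tool_pos': array([ 0.5925, -0.3698,  0.0723]), 'orientation': array([0.0093, 0.9998, 0.002 , 0.0193]), 'contact_force': array([-0.5335, -0.0838, -1.2122]), 'ft_torque': array([0.0088, 0.066 , 0.0695]), 'opening': np.float64(0.0104)}
```

>>> send_rows([
  {"translation": [0, 0, -0.3], "spin": 0},
  {"translation": [0, 0, 0], "spin": 0},
])

```text
t: 19.65
tool_pos: [0.5924, -0.3702, 0.0702]
orientation: [0.009, 1.0, 0.001, 0.019]
contact_force: [-0.5, 0.4, -1.1]
opening: 0.0106
```

```bash
python3 - <<'E'
from h import *
t=st()['tool_pos']
E
```

```text
{'t': np.float64(19.65), 'tool_pos': array([ 0.5924, -0.3702,  0.0702]), 'orientation': array([0.0094, 0.9998, 0.0015, 0.0194]), 'contact_force': array([-0.5022,  0.3608, -1.0666]), 'ft_torque': array([0.0256, 0.2297, 0.0014]), 'opening': np.float64(0.0106)}
```

>>> send_rows([
  {"translation": [0, 0, -0.2], "spin": 0},
  {"translation": [0, 0, -0.1], "spin": 0},
])

```text
t: 19.85
tool_pos: [0.5919, -0.3705, 0.0696]
orientation: [0.01, 1.0, 0.001, 0.019]
contact_force: [-2.5, 0.9, 3.2]
opening: 0.0105
```

```bash
python3 - <<'E'
from h import *
t=st()['tool_pos']
E
```

```text
{'t': np.float64(19.85), 'tool_pos': array([ 0.5919, -0.3705,  0.0696]), 'orientation': array([9.600e-03, 9.998e-01, 8.000e-04, 1.950e-02]), 'contact_force': array([-2.5317,  0.901 ,  3.186 ]), 'ft_torque': array([ 0.2123,  0.6346, -0.0689]), 'opening': np.float64(0.0105)}
```

>>> send_rows([
  {"translation": [0, 0, 0], "spin": 0},
  {"translation": [0, 0, 0], "spin": 0},
], hand=0.16)

```text
t: 20.05
tool_pos: [0.5929, -0.3709, 0.0702]
orientation: [0.01, 1.0, 0.0, 0.021]
contact_force: [-0.5, 0.5, -0.3]
opening: 0.0137
```

>>> send_rows([
  {"translation": [0, 0, 0], "spin": 0},
  {"translation": [0, 0, 0.1], "spin": 0},
  {"translation": [0, 0, 0], "spin": 0},
  {"translation": [0, 0, 0.1], "spin": 0},
  {"translation": [0, 0, 0], "spin": 0},
], hand=0.6)

```text
t: 20.55
tool_pos: [0.5939, -0.3711, 0.072]
orientation: [0.009, 1.0, 0.0, 0.021]
contact_force: [0.3, -0.2, 0.2]
opening: 0.0515
```

```bash
python3 - <<'E'
from h import *
t=st()['tool_pos']
snap('wrist','w46.png');snap('scene','s46.png'); crop('s46.png','c47.png',290,180,380,290,5.4)
E
```

```text
{'t': np.float64(20.55), 'tool_pos': array([ 0.5939, -0.3711,  0.072 ]), 'orientation': array([9.400e-03, 9.997e-01, 3.000e-04, 2.140e-02]), 'contact_force': array([ 0.3261, -0.1608,  0.1844]), 'ft_torque': array([-0.0699,  0.0531, -0.039 ]), 'opening': np.float64(0.0515)}
```

View pics/w46.png

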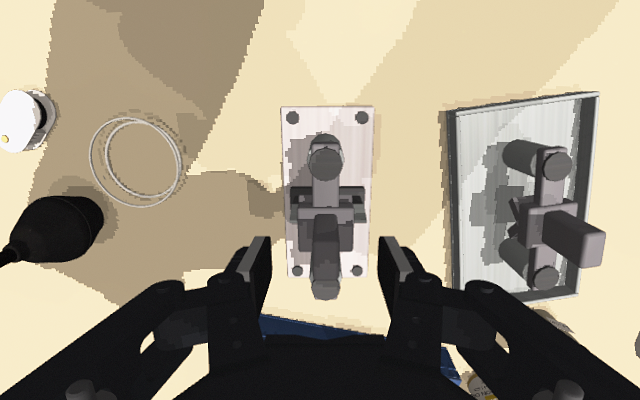

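View pics/c47.png

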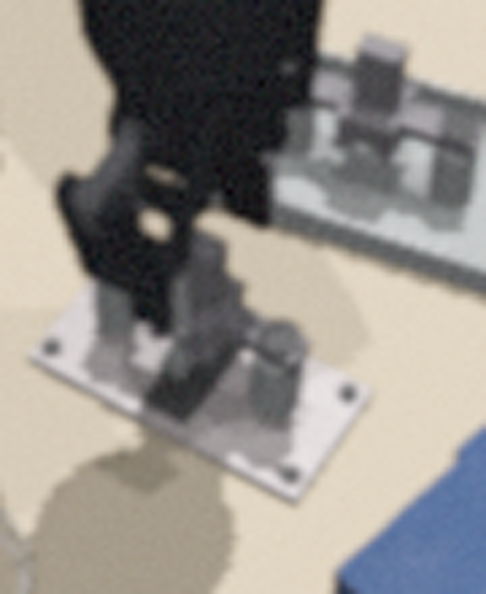

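>>> send_rows([
  {"translation": [0, 0, 1.0], "spin": 0},
  {"translation": [0, 0, 2.0], "spin": 0},
  {"translation": [0, 0, 3.0], "spin": 0},
  {"translation": [0, 0, 4.0], "spin": 0},
  {"translation": [-2, 0, 2], "spin": 0},
])

```text
t: 21.15
tool_pos: [0.5721, -0.3688, 0.1929]
orientation: [0.009, 1.0, 0.003, 0.018]
contact_force: [-0.1, -1.1, 0.0]
opening: 0.051
```

>>> send_rows([
  {"translation": [-4, 0, 0.3], "spin": 0},
  {"translation": [-4, 0, 0.3], "spin": 0},
  {"translation": [-4, 0, 0.3], "spin": 0},
  {"translation": [-3, 0, 0.3], "spin": 0},
  {"translation": [0, 0, 0], "spin": 0},
])

```text
t: 21.65
tool_pos: [0.4193, -0.3701, 0.2152]
orientation: [0.008, 1.0, -0.002, 0.024]
contact_force: [-0.4, 0.2, 0.7]
opening: 0.051
```

```bash
python3 - <<'E'
from h import *
t=st()['tool_pos']
snap('wrist','w48.png');snap('scene','s48.png');snap('top','t48.png'); crop('s48.png','c49.png',290,150,410,290,4.2)
crop('t48.png','c50.png',250,110,390,290,3.3)
m=eyes.camera_model('top')
for r in finder.spot_point('top','rotor_p'): print(round(r['score'],2),np.round(toworld(m,r['xyz']),4))
eyes.camera('scene');m=eyes.camera_model('scene')
for r in finder.spot_point('scene','rotor_p'): print(round(r['score'],2),np.round(toworld(m,r['xyz']),4))
E
```

```text
{'t': np.float64(21.65), 'tool_pos': array([ 0.4193, -0.3701,  0.2152]), 'orientation': array([ 0.0081,  0.9997, -0.0022,  0.0238]), 'contact_force': array([-0.3693,  0.2451,  0.6966]), 'ft_torque': array([ 0.0381,  0.0017, -0.0253]), 'opening': np.float64(0.051)}
0.88 [ 0.5925 -0.3687  0.0142]
0.67 [ 5.981e-01 -2.395e-01 -3.000e-04]
0.95 [ 0.5886 -0.3698  0.0182]
0.92 [ 0.5943 -0.238   0.0065]
```

View pics/c49.png

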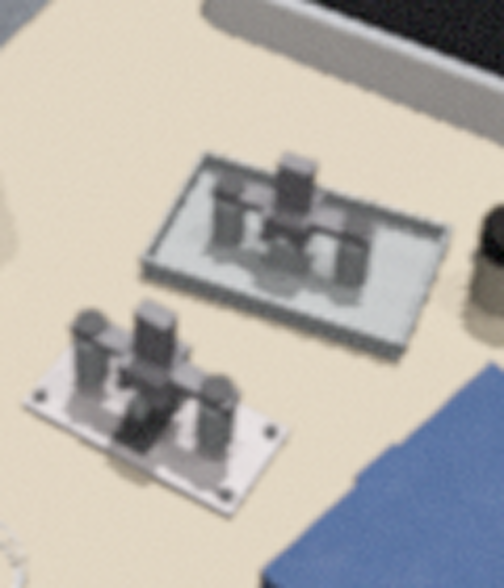

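View pics/c50.png

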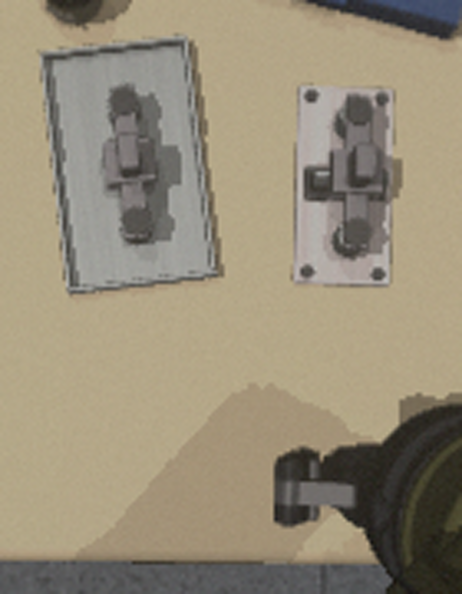

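View pics/w48.png

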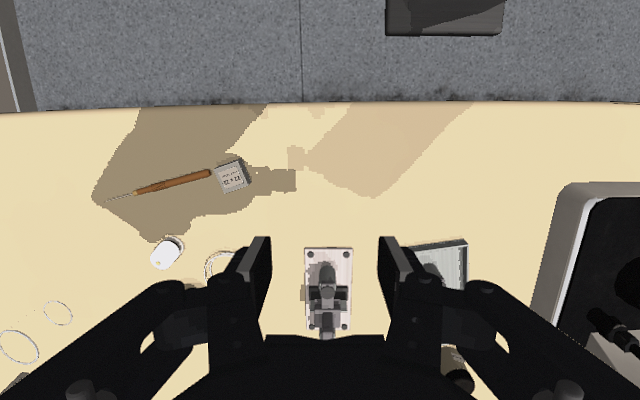

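```bash
python3 - <<'E'
from h import *
m=eyes.camera_model('top');s=eyes.camera_model('scene')
f=lambda *p:[[250+x/3.3,110+y/3.3] for x,y in p]
X=atz(m,f((357,108),(355,233)),.059);print('B',X.round(4),X.mean(0).round(4))
print('plate',atz(m,f((300,86),(394,88),(389,286),(293,284)),.006).mean(0))
X=atz(m,f((124,100),(136,222)),.045);print('A',X.mean(0)); print('tray',atz(m,f((42,52),(186,38),(218,275),(70,293)),.016).mean(0))
# level: scene caps heights: predicted px of caps/tab for level vs 5deg
c=np.array([.5895,-.369])
g=lambda p:((p-[290,150])*4.2).round(0)
for th in (-6,0,6):
    t=np.radians(th); P=[]
    for x,z in [(-36,42),(36,42),(0,74),(-36,0),(36,0)]:
        x2=x*np.cos(t)+(z-30)*np.sin(t); z2=-x*np.sin(t)+(z-30)*np.cos(t); P.append([c[0]+x2/1e3,c[1],.0456+z2/1e3])
    print(th,g(proj(s,P)).tolist())
E
```

```text
B [[ 0.6258 -0.3716  0.059 ]
 [ 0.5522 -0.3708  0.059 ]] [ 0.589  -0.3712  0.059 ]
plate [ 0.58829354 -0.37123176  0.006     ]
A [ 0.59453955 -0.23931082  0.045     ]
tray [ 0.59774724 -0.23806173  0.016     ]
-6 [[88.0, 324.0], [215.0, 376.0], [145.0, 305.0], [98.0, 379.0], [220.0, 431.0]]
0 [[90.0, 320.0], [218.0, 382.0], [153.0, 308.0], [92.0, 372.0], [215.0, 433.0]]
6 [[92.0, 317.0], [219.0, 388.0], [161.0, 313.0], [87.0, 365.0], [209.0, 434.0]]
```

>>> send_rows([
  {"translation": [0, 0, 0], "spin": 0},
  {"translation": [0, 0, 0], "spin": 0},
  {"translation": [0, 0, 0], "spin": 0},
])

```text
t: 22.25
tool_pos: [0.426, -0.3703, 0.2122]
orientation: [0.005, 1.0, -0.001, 0.024]
contact_force: [0.1, 1.2, 0.1]
opening: 0.0514
```

```bash
python3 - <<'E'
from h import *
a=cv2.imread('pics/s48.png'); b,_=snap('scene','s52.png')
c=lambda i:cv2.GaussianBlur(cv2.cvtColor(i[150:290,290:410],6),(0,0),1).astype(np.float32)
print(np.abs(c(a)[:, :]-c(b)).max(), cv2.phaseCorrelate(c(a)[65:125,0:75],c(b)[65:125,0:75])); crop('s52.png','c52.png',290,150,410,290,4.2); st()
E
```

```text
13.0 ((0.47021440113650215, -0.017776698945350944), 0.9809510421752929)
{'t': np.float64(22.3), 'tool_pos': array([ 0.426 , -0.3702,  0.2121]), 'orientation': array([ 0.0048,  0.9997, -0.0014,  0.0239]), 'contact_force': array([ 0.0263,  0.5124, -0.7445]), 'ft_torque': array([-0.0271,  0.0316, -0.0207]), 'opening': np.float64(0.0512)}
```

View pics/c52.png

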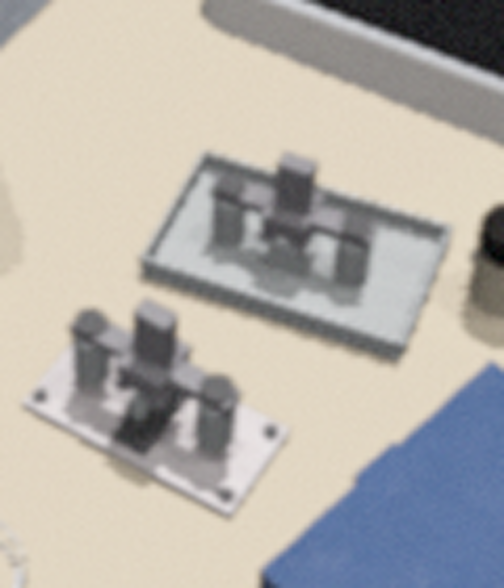

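Both rotors look unchanged between the two pictures, so I'm handing in the job.

```bash
python3 -c "
from h import *
print(job.close_job())"
```

```text
the job is handed in; nothing more can be done
None
```

The job is handed in at about 22 s of the 64 s allowed. The bad rotor stands in the reject tray and the good one hangs level on the knife edge; `close_job` gave no verdict.

**What I did:** I tried the first rotor, the one near (0.43, -0.20), on the knife edge. It dipped clearly toward +x. I regripped it tilted, lowered it onto the tray floor and let go there. I then seated the other rotor on the edge and released it.

**Last checks:**
- **Rotor in the tray:** it is upright in the picture and about 3–5 mm from the tray centre.
- **Rotor on the edge:** its origin is about 1 mm from the stand centre. The scene picture fits a tilt of 0 to 3 degrees.
- **Movement and arm:** pictures taken about 0.5 s apart look the same, and the arm stands well clear.

**What disagreed or failed:**
- The top and wrist cameras differed by 2–7 mm sideways, so I aligned the rotor to the blade in the wrist picture alone.
- The tool tilt and position drifted by a few mm over several moves, and I corrected position as I went.
- Pressing the tilted rotor down in the tray (about 17 N) did not level it. On release its raised end dropped roughly 16 mm before it stood flat.
- The stillness check gave a 0.47-pixel image shift along one axis. I took that as picture noise.

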